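# Square up profile offcuts in a tilting fence tray under its keeper rod

## Robot

A 6-joint arm with a two-finger parallel gripper is mounted at the origin on a cart in front of the work surface, level with it; the furniture and walls round the work are solid. World frame = base frame: x ahead of the robot, y to its left, z up, the work surface at z = 0. Lengths are in m, angles in rad, forces in N, time in s.
With the tool pointing down it reaches from about 0.3 to 0.75 m from the base axis. Payload 8.5 kg.
Tool frame: the origin (TCP) lies where the fingers leave the gripper's body, on its centre line; the fingertips stand 64 mm ahead of it and the grasp point (between the pads) lies grip_point_offset ahead of it (grip_point_offset is the distance from the TCP to the grasp point, in m); z points along the fingers, y is the line along which they close (so a half turn about z gives the same grasp; the last joint's range is limited). The gripper opens to 88 mm and grips with 3 to 60 N. Pads are 18 mm wide; open, the fingers measure 123 mm over their backs; the gripper's body (75 mm by 187 mm) begins 45 mm behind the grasp point.
Start: joints at [-1.468, 0.381, 1.297, -0, 1.464, -0.215], TCP at [0.172, -0.522, 0.303] pointing down, gripper open.
Joint ranges: [-3.11, 3.11], [-0.89, 2.33], [0.22, 2.48], [-1.42, 4.56], [0.17, 2.85], [-2.88, 2.88]. Speed limits (rad/s): [2.39, 2.39, 3.14, 3.14, 3.14, 3.14].

## Interface

Orientations are given as a rotation vector (axis times angle).
In Python, from bench import get_state, grab_frame, camera_params, hand_in, grip_point_offset gives the robot as it stands.
- The arm moves only by the tool servo_tool, never from a script. Its arguments are lists of equal length, an entry for each row: "dr": the turn, a rotation vector about the tool's x, y, z as a fraction of full scale, a list of three; "linear": the shift along the tool's x, y, z as a fraction of full scale, a list of three; "gripper": the opening, from -1 (shut) to 1 (fully open). A call has exactly 8 rows; each row shifts and turns the commanded pose from where the row before left it, along the tool's axes as they then stand; what a row does not reach is not made up. Full scale, the value 1, is 4 cm for a shift and 0.15 rad for a turn. A row lasts 1/8 s, in which the tool goes at most 62.5 mm and 10.7 degrees, less where a joint would pass 70% of its speed; a pose out of reach is approached as far as the arm can. A call with a number of a shift or a turn outside -1 to 1 is refused whole. A call with a gripper value outside its range is refused whole. The fingers move at their own pace and stop on an object; "grip_force" is the grip in N (left out, the last holds). Time passes only in rows, so rows that do not move let the fingers close, or fill a call up. It gives the time, the measured TCP pose, the force, the opening and the grip force at its end, in the units of the state.
- get_state(): the state, without advancing time (a new reading comes with each control period).
- grab_frame(name): name is "side" or "top" or "wrist"; returns (picture, depth): 420x560x3 uint8, red, green, blue; 420x560 float32, m along the optical axis (not along the pixel's ray), 0 where there is no reading.
- camera_params(name): a dict with "intrinsics" (3x3 intrinsics, pixels), "rvec" (rotation vector, rad) and "tvec" (3), from world to camera coordinates, as OpenCV has them. Camera axes: x right, y down, z forward; pixel columns grow to the right and rows downward; lengths in m; the calibration is good to about 2 mm. The wrist camera is an equidistant fisheye: a pixel r from the principal point sees the ray r / f radians off the axis. A picture is of the moment at which its call begins: read the wrist's pose just before it. camera_params takes no time and is no camera call; for the wrist camera it gives the pose at the moment of the call.
- hand_in(): hands the job in; it is judged then, once.
The state is a dict: "time": time; "joints": joint angles; "qd": joint speeds; "joint_efforts": joint torques, N m; "position": TCP position; "ee_rot": TCP orientation; "contact_force": force on the tool from outside, world axes, zero at the start; "torque": the same for the moment, N m; "width": finger opening in m; "grip_force": force on a finger pad.
Only numpy, scipy, OpenCV 4.12 (cv2) and the standard library are available. Lean on these libraries where they do the work, as an engineer would, in place of code of your own. Each camera call takes 0.05 s, during which the arm holds its last target. There are 200 camera calls.

## Task

Pull the keeper rod up out of the two sprung clips of the hinged tray and lay it in the notches of its wooden stand, then lay every aluminium bar from the bench flat in the tray, one to a lane. Raise the tray by its handle until all the bars have slid with their ends square against the fence, and lower it flat again. Then press the rod back down across the bars into the two clips until it has snapped fully home at both ends, leaving the other things on the bench alone.

Things in the scene. Friction and masses are not known exactly. Their poses are not given: they have to be found in the camera images.
- bar_1_centre (a point): centre of a slotted aluminium profile bar, 60 x 25 x 25 mm, about 85 g, that starts flat on the bench to the robot's left; its x axis is the long axis. Three or four such bars are present, all alike; an absent one reads None from the start.
- bar_2_centre (a point): centre of a slotted aluminium profile bar, 60 x 25 x 25 mm, about 85 g, that starts flat on the bench to the robot's left; its x axis is the long axis. Three or four such bars are present, all alike; an absent one reads None from the start.
- bar_3_centre (a point): centre of a slotted aluminium profile bar, 60 x 25 x 25 mm, about 85 g, that starts flat on the bench to the robot's left; its x axis is the long axis. Three or four such bars are present, all alike; an absent one reads None from the start.
- bar_4_centre (a point): centre of a slotted aluminium profile bar, 60 x 25 x 25 mm, about 85 g, that starts flat on the bench to the robot's left; its x axis is the long axis. Three or four such bars are present, all alike; an absent one reads None from the start.
- tray_hinge (a point): point of the fixed plywood base on the tray's hinge line, mid-length, 14 mm above the bench. x points level from the handle side to the fence side, y along the hinge and fence, z up. The tray turns about this y axis.
- tray (a joint): tilt of the aluminium tray in rad: 0 flat on its base, grows as the handle edge is raised, stop at 0.7. It falls back by its own weight (0.8 kg) when let go. Floor and fence are slippery: bars start to slide toward the fence at about 0.1; a tilt of 0.6 squares them up surely.
- fence_foot (a point): tray point, mid-length, where the dark fence (33 mm high) meets the floor; moves with the tray. x toward the fence, y along it, z square to the floor; flat, it is 22 mm above the bench. The floor (x = -148 to 0) has four lanes across to the fence, 38 mm wide, centred at y = -75, -25, +25, +75 mm, between ribs and side rims 6 mm high; front rim 9 mm. A bar squared on the fence has its centre at x = -30, z = 12.5 mm.
- tray_handle (a point): middle of the tray's round black handle bar, 12 mm thick, 92 mm free between its arms, parallel to the fence, 42 mm outside the front rim; moves with the tray. Flat, it is 32 mm above the bench, 194 mm from tray_hinge in -x and 18 mm above it. It can turn in the grip of a tool that stays vertical.
- rod_centre (a point): middle of the keeper rod: steel, 12 mm thick, with 18 mm square black end blocks 10 mm long, 262 mm over all, 150 g; y is its axis. It starts snapped into the two sprung clips of the tray (at rod_seat) and is pulled out of them straight up.
- stand_notch (a point): where the middle of the rod lies when it rests centred in the two notches of its fixed wooden stand, to the robot's right, 34 mm above the bench; y is the axis of a rod lying there. The notches are 18 mm wide, open upward, in 12 mm thick posts 60 mm either side of this point that end 5 mm above it.
- rod_seat (a point): where the rod's middle is when seated in both clips, rod along this y axis; moves with the tray, axes as fence_foot. 35 mm from the fence, 40 mm above the floor; the rod then clears the bars by 9 mm. Clips at y = -110 and +110 mm, 12 mm wide: forks with a 14 mm slot open upward, lead-in 78 to 86 mm above the bench; the end blocks hang outside them, 5 mm play.
- jaw_left (a joint): angle in rad of the sprung jaw of the clip at +y: 0 closed over the slot, grows as the rod pushes it toward the handle side, near 0 again once the rod is under its nose. Pushing the rod straight down past it takes 3 to 5 N a clip; pulling out straight up about the same.
- jaw_right (a joint): the same for the clip at -y.
- swab_box: bystander: open carton, 146 x 102 x 131 mm, origin under its middle; leave it.
- paste_pot: bystander: round lidded pot, 91 mm across, 44 mm high, origin under its middle; leave it.
- masking_tape: bystander: roll of tape lying flat, 96 mm across, 25 mm high, origin under its middle; leave it.

How it is judged:
On the way, in this order (a step that is already met when the one before it is completed fails the run):
1. the rod has been taken out of the clips and lies in the notches of its stand (x of rod_centre in the frame of stand_notch between -0.006 and 0.006 m and z of rod_centre in the frame of stand_notch between -0.005 and 0.005 m and y of rod_centre in the frame of stand_notch between -0.035 and 0.035 m and angle between the y axis of rod_centre and the y axis of stand_notch, either way round below 0.12 rad), for 0.2 s.
2. every bar lies flat in the lanes of the lowered tray (x of bar_1_centre in the frame of fence_foot between -0.122 and -0.022 m and y of bar_1_centre in the frame of fence_foot between -0.095 and 0.095 m and z of bar_1_centre in the frame of fence_foot between 0.0075 and 0.0175 m and angle between the x axis of each of bar_1_centre, bar_2_centre, bar_3_centre, bar_4_centre and the x axis of fence_foot, either way round below 0.6 rad and x of bar_2_centre in the frame of fence_foot between -0.122 and -0.022 m and y of bar_2_centre in the frame of fence_foot between -0.095 and 0.095 m and z of bar_2_centre in the frame of fence_foot between 0.0075 and 0.0175 m and x of bar_3_centre in the frame of fence_foot between -0.122 and -0.022 m and y of bar_3_centre in the frame of fence_foot between -0.095 and 0.095 m and z of bar_3_centre in the frame of fence_foot between 0.0075 and 0.0175 m and x of bar_4_centre in the frame of fence_foot between -0.122 and -0.022 m and y of bar_4_centre in the frame of fence_foot between -0.095 and 0.095 m and z of bar_4_centre in the frame of fence_foot between 0.0075 and 0.0175 m and value of joint tray below 0.05 rad), for 0.2 s.
3. the tray is tilted up and every bar has slid with its end against the fence (x of bar_1_centre in the frame of fence_foot between -0.0335 and -0.0275 m and y of bar_1_centre in the frame of fence_foot between -0.095 and 0.095 m and z of bar_1_centre in the frame of fence_foot between 0.0075 and 0.0175 m and angle between the x axis of each of bar_1_centre, bar_2_centre, bar_3_centre, bar_4_centre and the x axis of fence_foot, either way round below 0.07 rad and x of bar_2_centre in the frame of fence_foot between -0.0335 and -0.0275 m and y of bar_2_centre in the frame of fence_foot between -0.095 and 0.095 m and z of bar_2_centre in the frame of fence_foot between 0.0075 and 0.0175 m and x of bar_3_centre in the frame of fence_foot between -0.0335 and -0.0275 m and y of bar_3_centre in the frame of fence_foot between -0.095 and 0.095 m and z of bar_3_centre in the frame of fence_foot between 0.0075 and 0.0175 m and x of bar_4_centre in the frame of fence_foot between -0.0335 and -0.0275 m and y of bar_4_centre in the frame of fence_foot between -0.095 and 0.095 m and z of bar_4_centre in the frame of fence_foot between 0.0075 and 0.0175 m and value of joint tray above 0.25 rad), for 0.2 s.
4. the tray lies flat again with all the bars in a row on the fence, before the rod is clipped (x of bar_1_centre in the frame of fence_foot between -0.0335 and -0.0275 m and y of bar_1_centre in the frame of fence_foot between -0.095 and 0.095 m and z of bar_1_centre in the frame of fence_foot between 0.0075 and 0.0175 m and angle between the x axis of each of bar_1_centre, bar_2_centre, bar_3_centre, bar_4_centre and the x axis of fence_foot, either way round below 0.07 rad and x of bar_2_centre in the frame of fence_foot between -0.0335 and -0.0275 m and y of bar_2_centre in the frame of fence_foot between -0.095 and 0.095 m and z of bar_2_centre in the frame of fence_foot between 0.0075 and 0.0175 m and x of bar_3_centre in the frame of fence_foot between -0.0335 and -0.0275 m and y of bar_3_centre in the frame of fence_foot between -0.095 and 0.095 m and z of bar_3_centre in the frame of fence_foot between 0.0075 and 0.0175 m and x of bar_4_centre in the frame of fence_foot between -0.0335 and -0.0275 m and y of bar_4_centre in the frame of fence_foot between -0.095 and 0.095 m and z of bar_4_centre in the frame of fence_foot between 0.0075 and 0.0175 m and value of joint tray below 0.03 rad and distance between rod_centre and rod_seat above 0.02 m), for 0.2 s.
At the end, for the whole second after the job is handed in: Tray flat (under 0.03 rad); every bar flat on its floor, end within 3.5 mm of the fence, square within 0.07 rad; rod in both clips within 3 mm of rod_seat in x and z, 12 mm in y, axis within 0.03 rad of the fence line, jaws under 0.12 rad; all at rest (x of bar_1_centre in the frame of fence_foot between -0.0335 and -0.0275 m and y of bar_1_centre in the frame of fence_foot between -0.095 and 0.095 m and z of bar_1_centre in the frame of fence_foot between 0.0075 and 0.0175 m and angle between the x axis of each of bar_1_centre, bar_2_centre, bar_3_centre, bar_4_centre and the x axis of fence_foot, either way round below 0.07 rad and x of bar_2_centre in the frame of fence_foot between -0.0335 and -0.0275 m and y of bar_2_centre in the frame of fence_foot between -0.095 and 0.095 m and z of bar_2_centre in the frame of fence_foot between 0.0075 and 0.0175 m and x of bar_3_centre in the frame of fence_foot between -0.0335 and -0.0275 m and y of bar_3_centre in the frame of fence_foot between -0.095 and 0.095 m and z of bar_3_centre in the frame of fence_foot between 0.0075 and 0.0175 m and x of bar_4_centre in the frame of fence_foot between -0.0335 and -0.0275 m and y of bar_4_centre in the frame of fence_foot between -0.095 and 0.095 m and z of bar_4_centre in the frame of fence_foot between 0.0075 and 0.0175 m and value of joint tray below 0.03 rad and z of rod_centre in the frame of rod_seat between -0.003 and 0.003 m and x of rod_centre in the frame of rod_seat between -0.003 and 0.003 m and y of rod_centre in the frame of rod_seat between -0.012 and 0.012 m and angle between the y axis of rod_centre and the y axis of rod_seat, either way round below 0.03 rad and value of joint each of jaw_left, jaw_right below 0.12 rad and linear speed of each of bar_1, bar_2, bar_3, bar_4, rod below 0.02 m/s); the robot touches nothing.
It fails at once if the open carton is shifted by more than 4 cm (distance of swab_box from where it was at the start of the episode above 0.04 m).
It fails at once if the pot is shifted by more than 4 cm (distance of paste_pot from where it was at the start of the episode above 0.04 m).
It fails at once if the roll of tape is shifted by more than 4 cm (distance of masking_tape from where it was at the start of the episode above 0.04 m).
Of bar_1, bar_2, bar_3, bar_4 only 3 to 4 are there at a start; the rules pass over those that are not, and their reading is None.
At some moment in a run one of bar_1, bar_2, bar_3, bar_4 may be knocked a few centimetres aside while the robot is not near it.
Once in a run the grip may slacken for a moment while it holds something.
It also fails if it takes over 210 s, if anything falls off the work surface, if the arm or the gripper's body presses on something with over 40 N, if the wrist force passes 120 N, or if a joint passes its speed limit or range.

## Working session

There is one attempt and no reset: what is moved stays moved. The work goes in short steps, Python scripts to look and compute and a tool call to move; the robot and the scene stay as the last step left them, time stands still between calls to the robot, and variables do not carry over. Pictures are saved under pics/ and viewed, at most 14 in all, crops included, and the job is handed in when it is done.

Besides the shell and the picture viewer there is one more tool, called after "Request:" by a JSON object that holds its "name" and its "arguments". servo_tool: Moves the arm, as the interface text tells. Its arguments: {"type":"object","properties":{"dr":{"type":"array"},"linear":{"type":"array"},"gripper":{"type":"array"},"grip_force":{"type":"number"}},"required":["dr","linear","gripper"]}

```bash
mkdir -p pics; ls; cat > h.py <<'E'
import numpy as np, cv2
from bench import *
from scipy.spatial.transform import Rotation as R
def snap(name,fn):
    c=camera_params(name); im,d=grab_frame(name)
    cv2.imwrite('pics/'+fn+'.png',im[:,:,::-1]); np.savez('pics/'+fn+'.npz',im=im,d=d,K=c['intrinsics'],r=c['rvec'],t=c['tvec'])
    return im,d,c
def load(fn): return np.load('pics/'+fn+'.npz')
def cloud(z):
    d=z['d'];K=z['K'];v,u=np.indices(d.shape)
    P=np.stack([(u-K[0,2])/K[0,0]*d,(v-K[1,2])/K[1,1]*d,d],-1)
    Rm=R.from_rotvec(np.ravel(z['r'])).as_matrix()
    return (P-np.ravel(z['t']))@Rm
def onplane(z,u,v,h):
    K=z['K'];Rm=R.from_rotvec(np.ravel(z['r'])).as_matrix();t=np.ravel(z['t'])
    ray=Rm.T@np.array([(u-K[0,2])/K[0,0],(v-K[1,2])/K[1,1],1]);o=-Rm.T@t
    return o+ray*(h-o[2])/ray[2]
E
python3 - <<'E'
from h import *
s=get_state();print({k:np.round(v,3).tolist() for k,v in s.items()},grip_point_offset)
print(R.from_rotvec(s['ee_rot']).as_matrix().round(3))
for n in('top','side'):
    im,d,c=snap(n,n+'0');print(n,c)
    cv2.imwrite('pics/'+n+'0b.png',cv2.resize(im[:,:,::-1],(800,600),interpolation=2))
E
```

```text
pics
{'time': 0.0, 'joints': [-1.468, 0.381, 1.298, 0.0, 1.464, -0.215], 'qd': [0.0, -0.001, 0.0, -0.001, 0.001, 0.002], 'joint_efforts': [0.0, -43.792, -22.455, 0.071, 0.035, -0.0], 'position': [0.172, -0.522, 0.302], 'ee_rot': [-3.101, -0.497, -0.0], 'contact_force': [0.407, -0.603, -0.682], 'torque': [-0.005, 0.022, 0.001], 'grip_force': 0.0, 'width': 0.088} 0.0453
[[ 0.95   0.313 -0.   ]
 [ 0.313 -0.95   0.001]
 [ 0.    -0.001 -1.   ]]
top {'intrinsics': array([[412.29879016,   0.        , 274.37756308],
       [  0.        , 412.29879016, 214.998734  ],
       [  0.        ,   0.        ,   1.        ]]), 'rvec': array([ 2.16579313, -2.19520669,  0.10000922]), 'tvec': array([0.01169903, 0.51862315, 1.56301697])}
side {'intrinsics': array([[523.66931292,   0.        , 277.6291534 ],
       [  0.        , 523.66931292, 221.57433747],
       [  0.        ,   0.        ,   1.        ]]), 'rvec': array([ 1.5584653 , -1.77063103,  0.89858439]), 'tvec': array([0.05394045, 0.32696324, 1.42676721])}
```

View pics/top0b.png

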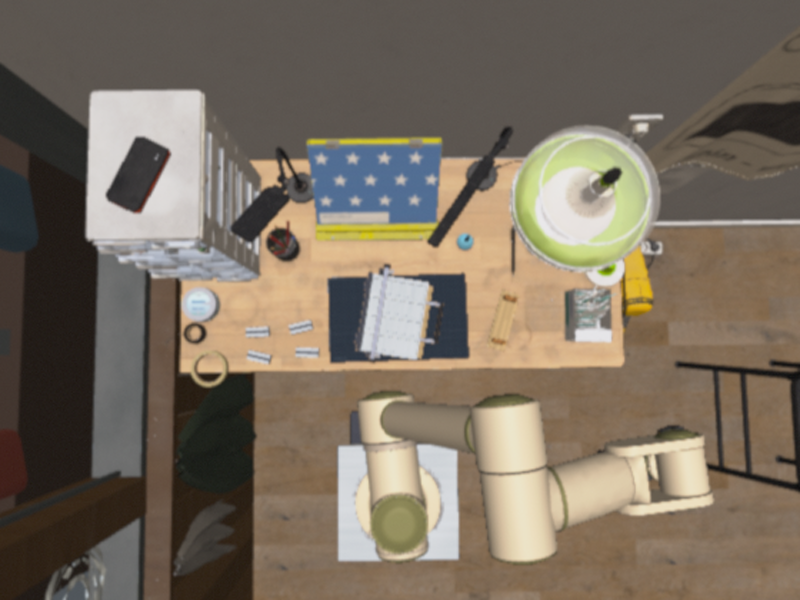

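View pics/side0b.png

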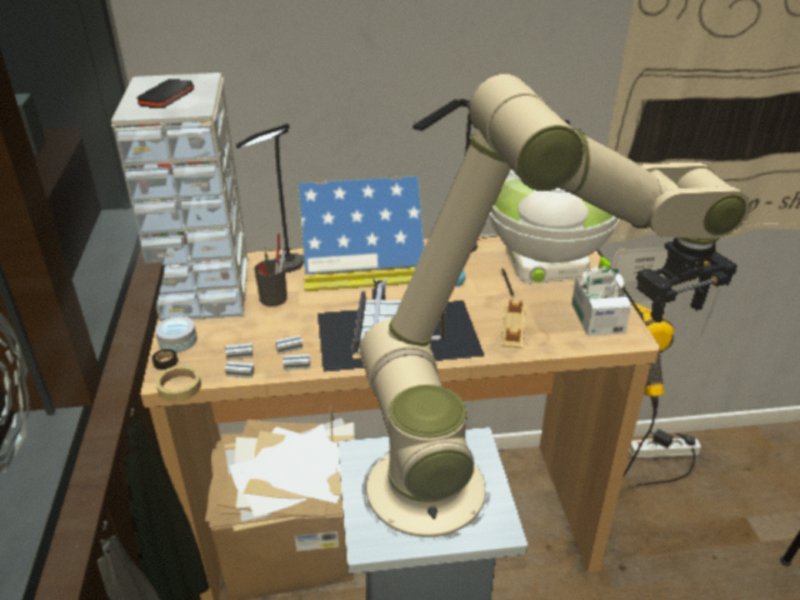

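The top view shows four bars at left (257,331), (300,327), (258,357), (306,353). The tray is at (395,317), with the fence on the left and the handle at (436,320), and the stand is at (504,320). I'll enlarge to measure.

```bash
python3 - <<'E'
from h import *
z=load('top0');im=z['im']
c=im[185:257,225:365,::-1];cv2.imwrite('pics/c1.png',cv2.resize(c,None,fx=5.7,fy=5.7,interpolation=cv2.INTER_CUBIC))
P=cloud(z)
# height map stats
for n,(u,v) in dict(bench=(220,230),b1=(180,232),b2=(210,229),b3=(181,250),b4=(214,247),tray=(285,215)).items(): print(n,P[v,u].round(4))
# bars : points z 0.015..0.04 in y region
X=P.reshape(-1,3)
m=(X[:,2]>.014)&(X[:,2]<.035)&(X[:,1]>.2)&(X[:,1]<.56)&(X[:,0]>.28)&(X[:,0]<.5)
mask=m.reshape(P.shape[:2]).astype(np.uint8)
n,l,s,ce=cv2.connectedComponentsWithStats(mask)
for i in range(1,n):
    if s[i,4]<40: continue
    q=P[l==i];r=cv2.minAreaRect((q[:,:2]*1000).astype(np.float32));print(s[i,4],q.mean(0).round(4),r)
E
```

```text
bench [ 0.465   0.2167 -0.0013]
b1 [0.4578 0.3648 0.0307]
b2 [0.4677 0.2506 0.0313]
b3 [0.3895 0.3616 0.0264]
b4 [0.3992 0.2363 0.0253]
tray [ 0.5185 -0.0363  0.018 ]
84 [0.4606 0.5354 0.0184] ((460.8011779785156, 534.4057006835938), (51.19757080078125, 53.92341613769531), 89.82770538330078)
105 [0.4714 0.2511 0.0239] ((471.8983459472656, 251.347412109375), (25.049976348876953, 60.633056640625), 13.673727989196777)
109 [0.4606 0.3663 0.0233] ((460.7279968261719, 367.51068115234375), (24.416893005371094, 61.461185455322266), 3.161050796508789)
110 [0.4032 0.2341 0.0244] ((403.0165100097656, 234.73095703125), (59.17405700683594, 22.941646575927734), 89.04252624511719)
203 [0.3653 0.4947 0.0229] ((364.93475341796875, 494.8290100097656), (94.1700439453125, 91.29134368896484), 88.55413818359375)
108 [0.3927 0.3623 0.0243] ((392.84283447265625, 362.78704833984375), (59.67909240722656, 25.025684356689453), 75.50956726074219)
```

View pics/c1.png

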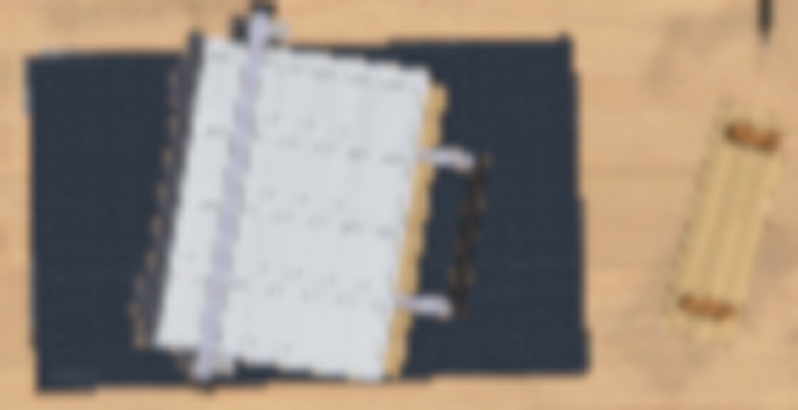

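The crop shows the rod running from about (262,20) to (203,370), the fence at left, the handle from (482,160) to (460,312), and stand posts at (750,135) and (708,305).

```bash
python3 - <<'E'
from h import *
z=load('top0');P=cloud(z);im=z['im']
s=5.7
def pt(a,b,h): return onplane(z,225+(a+.5)/s-.5,185+(b+.5)/s-.5,h)
print('stand posts',pt(750,135,.03).round(4),pt(708,305,.03).round(4))
hd=[pt(482,160,.032),pt(460,312,.032)];print('handle',np.mean(hd,0).round(4),hd)
for n,a,b,h in [('floor fence far',205,38,.024),('floor fence near',157,347,.024),('rodtop',262,20,.068),('rodbot',203,370,.068),('rod a',245,120,.068),('rod b',214,300,.068)]: print(n,pt(a,b,h).round(4))
X=P.reshape(-1,3)
def fit(m,n):
    q=X[m]; c=q.mean(0); v=np.linalg.svd((q-c)[:,:2])[2][0]; v*=-np.sign(v[0]); t=(q-c)[:,:2]@v; print(n,len(q),c.round(4),v.round(4),'ang',np.arctan2(v[1],v[0]).round(4),t.min().round(3),t.max().round(3))
reg=(X[:,1]>-.16)&(X[:,1]<.12)&(X[:,0]>.3)&(X[:,0]<.65)
fit(reg&(X[:,2]>.06)&(X[:,2]<.08),'rod')
fit(reg&(X[:,2]>.016)&(X[:,2]<.03),'floor')
q=X[reg&(X[:,2]>.016)&(X[:,2]<.03)];print(cv2.minAreaRect((q[:,:2]*1000).astype(np.float32)))
q=X[reg&(X[:,2]>.04)&(X[:,2]<.1)]; print(np.c_[q].round(3)[::6].tolist())
st=(X[:,1]<-.2)&(X[:,1]>-.35)&(X[:,0]>.35)&(X[:,0]<.6)
for a,b in((.01,.025),(.025,.05)):
    q=X[st&(X[:,2]>a)&(X[:,2]<b)]; print(len(q), q.mean(0).round(4), cv2.minAreaRect((q[:,:2]*1000).astype(np.float32)))
E
```

```text
stand posts [ 0.5398 -0.3093  0.03  ] [ 0.426  -0.2776  0.03  ]
handle [ 0.4743 -0.1199  0.032 ] [array([ 0.52511446, -0.12833109,  0.032     ]), array([ 0.42348637, -0.11151369,  0.032     ])]
floor fence far [0.6112 0.0568 0.024 ]
floor fence near [0.4031 0.0912 0.024 ]
rodtop [0.6164 0.018  0.068 ]
rodbot [0.3872 0.0593 0.068 ]
rod a [0.5503 0.03   0.068 ]
rod b [0.4326 0.0516 0.068 ]
rod 255 [0.5062 0.0403 0.0674] [-0.9846  0.1746] ang 2.9661 -0.128 0.133
floor 1763 [ 0.4954 -0.0041  0.023 ] [-0.9855  0.1694] ang 2.9714 -0.106 0.104
((494.2808837890625, -16.192893981933594), (218.27227783203125, 209.38027954101562), 79.79234313964844)
[[0.631, 0.024, 0.077], [0.627, 0.016, 0.072], [0.623, 0.012, 0.073], [0.622, 0.02, 0.061], [0.616, 0.028, 0.072], [0.614, 0.005, 0.083], [0.613, 0.024, 0.069], [0.61, 0.001, 0.086], [0.609, 0.031, 0.07], [0.607, 0.009, 0.082], [0.609, 0.035, 0.045], [0.607, 0.013, 0.059], [0.601, 0.02, 0.073], [0.599, 0.058, 0.06], [0.596, 0.066, 0.058], [0.593, 0.066, 0.055], [0.589, 0.066, 0.052], [0.585, 0.066, 0.057], [0.581, 0.066, 0.056], [0.577, 0.07, 0.056]
[... 1018 characters left out ...]
0.045], [0.434, 0.094, 0.051], [0.431, 0.098, 0.049], [0.429, -0.087, 0.04], [0.426, 0.052, 0.073], [0.422, 0.056, 0.063], [0.419, 0.09, 0.064], [0.416, 0.097, 0.058], [0.415, 0.049, 0.061], [0.411, 0.056, 0.069], [0.408, 0.056, 0.065], [0.4, 0.074, 0.092], [0.4, 0.053, 0.062], [0.397, 0.064, 0.062], [0.396, 0.041, 0.086], [0.393, 0.056, 0.075], [0.389, 0.06, 0.071], [0.385, 0.067, 0.067], [0.382, 0.056, 0.071], [0.378, 0.053, 0.066]]
96 [ 0.4863 -0.2942  0.0131] ((473.96331787109375, -284.389892578125), (115.3719253540039, 248.07937622070312), 82.3407974243164)
53 [ 0.4821 -0.2951  0.0343] ((484.10516357421875, -295.4192199707031), (33.88947296142578, 132.46600341796875), 73.25685119628906)
```

Request:
{"name": "servo_tool", "arguments": {"dr": [[0,0,0.818],[0,0,0.818],[0,0,0.818],[0,0,0.818],[0,0,0],[0,0,0],[0,0,0],[0,0,0]], "linear": [[0,0,0],[0,0,0],[0,0,0],[0,0,0],[0.84,-0.87,0],[0.84,-0.87,0],[0.84,-0.87,0],[0.84,-0.87,0]], "gripper": [0,0,0,-0.3,-0.3,-0.3,-0.3,-0.3]}}

```text
time: 1.1
position: [0.3293, -0.4074, 0.3025]
ee_rot: [-3.129, 0.272, 0.0]
contact_force: [0.8, 0.5, -0.1]
width: 0.0307
grip_force: 0.0
```

Request:
{"name": "servo_tool", "arguments": {"dr": [[0,0,0],[0,0,0],[0,0,0],[0,0,0],[0,0,0],[0,0,0],[0,0,0],[0,0,0]], "linear": [[0.84,-0.87,0],[0.84,-0.87,0],[0.84,-0.87,0],[0.84,-0.87,0],[0,0,0.8],[0,0,0],[0,0,0],[0,0,0]], "gripper": [-0.3,-0.3,-0.3,-0.3,-0.3,-0.3,-0.3,-0.3]}}

```text
time: 2.1
position: [0.4844, -0.2951, 0.2719]
ee_rot: [3.129, -0.273, 0.002]
contact_force: [0.0, 0.5, 0.8]
width: 0.0307
grip_force: 0.0
```

```bash
python3 - <<'E'
from h import *
s=get_state();print({k:np.round(v,4).tolist() for k,v in s.items() if k in('time','position','ee_rot','width','contact_force')})
im,d,c=snap('wrist','w1');print(c)
cv2.imwrite('pics/w1b.png',cv2.resize(im[:,:,::-1],(800,600),interpolation=2))
E
```

```text
{'time': 2.1, 'position': [0.4844, -0.2951, 0.2719], 'ee_rot': [3.1286, -0.2728, 0.0022], 'contact_force': [0.0323, 0.5286, 0.7611], 'width': 0.0307}
{'intrinsics': array([[325.1922621 ,   0.        , 279.78831722],
       [  0.        , 325.1922621 , 209.25156042],
       [  0.        ,   0.        ,   1.        ]]), 'rvec': array([-1.87182147,  2.22476711,  0.3691346 ]), 'tvec': array([-0.20841343,  0.46499638,  0.53233356])}
```

View pics/w1b.png

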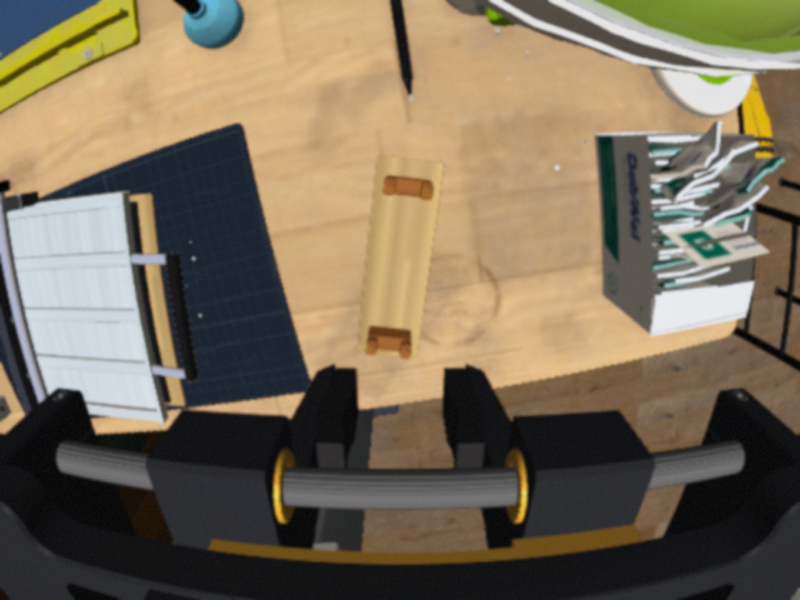

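The wrist image shows stand posts at (408,187) and (388,342), 800-px scale. Enlarging both.

```bash
cat >> h.py <<'E'
def fray(z,u,v):
    K=z['K'];x=(np.asarray(u,float)-K[0,2])/K[0,0];y=(np.asarray(v,float)-K[1,2])/K[1,1];r=np.hypot(x,y)+1e-12
    return np.stack([np.sin(r)*x/r,np.sin(r)*y/r,np.cos(r)],-1)
def fcloud(z):
    v,u=np.indices(z['d'].shape);f=fray(z,u,v);P=f/f[...,2:]*z['d'][...,None]
    return (P-np.ravel(z['t']))@R.from_rotvec(np.ravel(z['r'])).as_matrix()
def fplane(z,u,v,h):
    Rm=R.from_rotvec(np.ravel(z['r'])).as_matrix();o=-Rm.T@np.ravel(z['t']);ray=fray(z,u,v)@Rm
    return o+ray*((h-o[2])/ray[...,2:])
E
python3 - <<'E'
from h import *
z=load('w1');im=z['im'][:,:,::-1]
a=im[115:150,255:315];b=im[222:257,245:305]
cv2.imwrite('pics/c2.png',cv2.resize(np.vstack([a,b]),None,fx=8,fy=8,interpolation=cv2.INTER_CUBIC))
P=fcloud(z);X=P.reshape(-1,3)
m=(X[:,1]<-.22)&(X[:,1]>-.36)&(X[:,0]>.38)&(X[:,0]<.6)&(X[:,2]>.033)&(X[:,2]<.05)
mk=m.reshape(P.shape[:2]).astype(np.uint8);n,l,s,_=cv2.connectedComponentsWithStats(mk)
for i in range(1,n):
    if s[i,4]>8: print(s[i],P[l==i].mean(0).round(4))
E
```

```text
[269 124   8  13  85] [ 0.5419 -0.2981  0.038 ]
[294 128  10  12  99] [ 0.5345 -0.3229  0.0381]
[256 237   8  12  85] [ 0.4281 -0.2637  0.0379]
[280 239   8  13  84] [ 0.4205 -0.2885  0.0381]
```

View pics/c2.png

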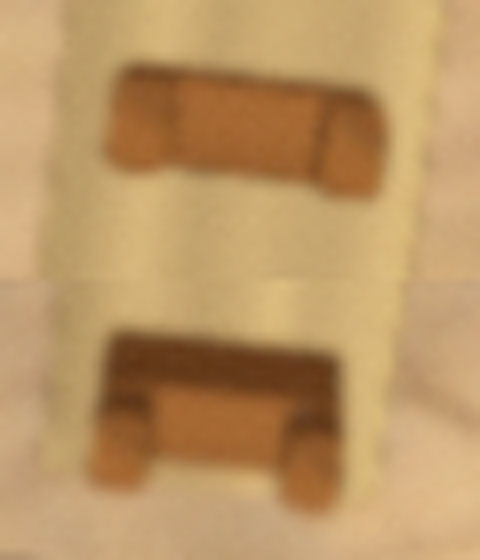

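Request:
{"name": "servo_tool", "arguments": {"dr": [[0,0,0],[0,0,0],[0,0,0],[0,0,0],[0,0,0],[0,0,0],[0,0,0],[0,0,0]], "linear": [[-0.21,-0.96,0],[-0.21,-0.96,0],[-0.21,-0.96,0],[-0.21,-0.96,0],[-0.21,-0.96,0],[-0.21,-0.96,0],[-0.21,-0.96,0],[-0.21,-0.96,0]], "gripper": [-0.3,-0.3,-0.3,-0.3,-0.3,-0.3,-0.3,-0.3]}}

```text
time: 3.15
position: [0.4712, 0.0207, 0.2715]
ee_rot: [3.13, -0.272, 0.002]
contact_force: [-0.2, -0.2, -0.7]
width: 0.0306
grip_force: 0.0
```

```bash
python3 - <<'E'
from h import *
s=get_state();print({k:np.round(v,4).tolist() for k,v in s.items() if k in('time','position','ee_rot','width','contact_force')})
im,d,c=snap('wrist','w2')
cv2.imwrite('pics/w2b.png',cv2.resize(im[:,:,::-1],(800,600),interpolation=2))
z=load('w2');P=fcloud(z);X=P.reshape(-1,3);ok=z['d'].ravel()>0
u=np.array([.172,.985]);v=np.array([-.985,.172])
def fit(m,n):
    q=X[m&ok]; c=q.mean(0); w=np.linalg.svd((q-c)[:,:2],full_matrices=False)[2][0]; w*=-np.sign(w[0]); t=(q-c)[:,:2]@w; print(n,len(q),c.round(4),'ang',np.arctan2(w[1],w[0]).round(4),t.min().round(3),t.max().round(3),'mid',(c[:2]+w*(t.min()+t.max())/2).round(4))
near=abs((X[:,:2]-[.503,.04])@u)<.012
al=(X[:,:2]-[.503,.04])@v
fit(near&(X[:,2]>.062)&(X[:,2]<.08)&(abs(al)<.098),'rod')
fit(near&(X[:,2]>.06)&(X[:,2]<.08)&(abs(al)<.14),'rodall')
nh=abs((X[:,:2]-[.474,-.12])@u)<.012;ah=(X[:,:2]-[.474,-.12])@v
fit(nh&(abs(ah)<.043)&(X[:,2]>.03)&(X[:,2]<.045),'handle')
nf=(X[:,2]>.052)&(X[:,2]<.06)&(abs((X[:,:2]-[.503,.04])@u-.045)<.025)&(abs(al)<.1)
fit(nf,'fencetop');q=X[nf&ok];print(np.percentile((q[:,:2]-[.503,.04])@u,[2,98]))
E
```

```text
{'time': 3.15, 'position': [0.4712, 0.0207, 0.2715], 'ee_rot': [3.1296, -0.2725, 0.0022], 'contact_force': [-0.217, -0.2314, -0.6537], 'width': 0.0306}
rod 2632 [0.5101 0.0399 0.0665] ang 2.9693 -0.091 0.105 mid [0.5031 0.0411]
rodall 3807 [0.5155 0.0386 0.0675] ang 2.9782 -0.115 0.146 mid [0.5001 0.0411]
handle 870 [ 0.4761 -0.1135  0.0359] ang 2.9698 -0.042 0.044 mid [ 0.4752 -0.1133]
fencetop 2423 [0.5169 0.0802 0.0546] ang 2.9707 -0.093 0.107 mid [0.5101 0.0813]
[0.03647472 0.04792089]
```

View pics/w2b.png

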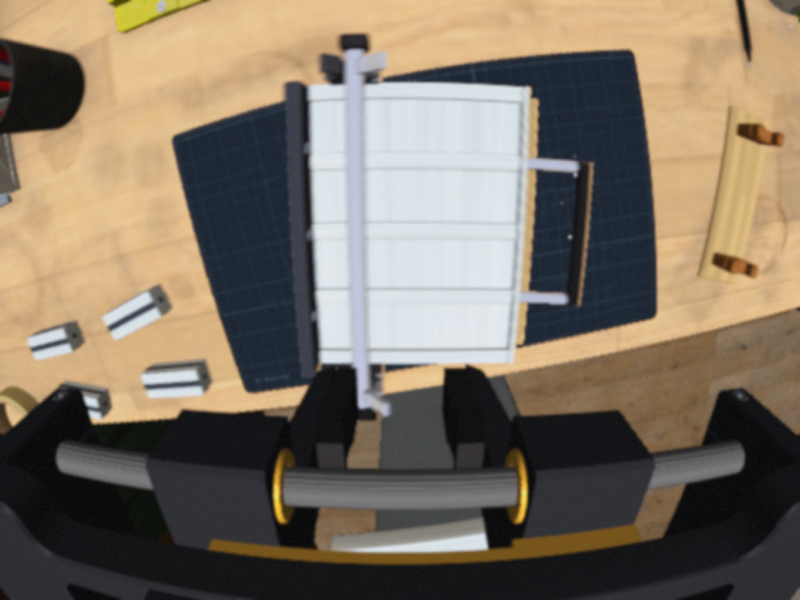

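Rod crosses the tray, far block at (354,40), middle rib at (420,231), handle at (582,232); bars at lower left. Finding the rod's middle.

```bash
python3 - <<'E'
from h import *
z=load('w2');f=lambda a,b,h:fplane(z,(a+.5)*.7-.5,(b+.5)*.7-.5,h)
v=np.array([np.cos(2.9696),np.sin(2.9696)]);u=np.array([v[1],-v[0]])
for n,a,b,h in [('far end',354,36,.068),('rib',420,231,.028),('rib1',420,161,.028),('rib3',420,297,.028),('rimfar',420,91,.028),('rimnear',420,358,.028),('handle a',584,165,.034),('handle b',573,303,.034)]:
    p=f(a,b,h);q=p[:2]-[.503,.041];print(n,p.round(4),'u',(q@u).round(4),'v',(q@v).round(4))
E
```

```text
far end [0.6274 0.0212 0.068 ] u 0.0017 v -0.1259
rib [0.4926 0.0021 0.028 ] u -0.0401 v 0.0036
rib1 [ 0.5417 -0.006   0.028 ] u -0.0397 v -0.0461
rib3 [0.4438 0.01   0.028 ] u -0.0407 v 0.053
rimfar [ 0.5902 -0.0142  0.028 ] u -0.0395 v -0.0954
rimnear [0.3944 0.0178 0.028 ] u -0.0415 v 0.1031
handle a [ 0.524  -0.1222  0.034 ] u -0.1572 v -0.0486
handle b [ 0.4211 -0.1052  0.034 ] u -0.158 v 0.0557
```

Request:
{"name": "servo_tool", "arguments": {"dr": [[0,0,0],[0,0,0],[0,0,0],[0,0,0],[0,0,0],[0,0,0],[0,0,0],[0,0,0]], "linear": [[0.6,-0.63,0],[0,0,0.9],[0,0,0.9],[0,0,0.9],[0,0,0.7],[0,0,0.5],[0,0,0.2],[0,0,0]], "gripper": [-0.45,-0.45,-0.45,-0.45,-0.45,-0.45,-0.45,-0.45]}}

```text
time: 4.2
position: [0.4995, 0.0402, 0.107]
ee_rot: [3.13, -0.272, 0.0]
contact_force: [0.2, -0.4, -0.5]
width: 0.0244
grip_force: 0.0
```

Request:
{"name": "servo_tool", "arguments": {"dr": [[0,0,0],[0,0,0],[0,0,0],[0,0,0],[0,0,0],[0,0,0],[0,0,0],[0,0,0]], "linear": [[0,0,0],[0,0,0],[0,0,0],[0,0,0],[0,0,0],[0,0,0],[0,0,0],[0,0,0]], "gripper": [-1,-1,-1,-1,-1,-1,-1,-1], "grip_force": 40}}

```text
time: 5.2
position: [0.4997, 0.041, 0.1076]
ee_rot: [-3.129, 0.272, -0.003]
contact_force: [1.2, 6.0, 1.2]
width: 0.0104
grip_force: 39.6
```

Request:
{"name": "servo_tool", "arguments": {"dr": [[0,0,0],[0,0,0],[0,0,0],[0,0,0],[0,0,0],[0,0,0],[0,0,0],[0,0,0]], "linear": [[0,0,-0.1],[0,0,-0.2],[0,0,-0.3],[0,0,-0.6],[0,0,-0.9],[0,0,-0.9],[0,0,0],[0,0,0]], "gripper": [-1,-1,-1,-1,-1,-1,-1,-1]}}

```text
time: 6.2
position: [0.4988, 0.0403, 0.2262]
ee_rot: [3.13, -0.272, -0.001]
contact_force: [-0.2, -0.8, -2.1]
width: 0.0097
grip_force: 39.8
```

Request:
{"name": "servo_tool", "arguments": {"dr": [[0,0,0],[0,0,0],[0,0,0],[0,0,0],[0,0,0],[0,0,0],[0,0,0],[0,0,0]], "linear": [[0.05,0.4,0],[0.1,0.8,0],[0.1,0.8,0],[0.1,0.8,0],[0.1,0.8,0],[0.1,0.8,0],[0.1,0.8,0],[0.1,0.8,0]], "gripper": [-1,-1,-1,-1,-1,-1,-1,-1]}}

```text
time: 7.2
position: [0.4867, -0.2031, 0.2257]
ee_rot: [-3.129, 0.272, 0.003]
contact_force: [0.5, -0.4, -1.5]
width: 0.0092
grip_force: 39.7
```

Request:
{"name": "servo_tool", "arguments": {"dr": [[0,0,0],[0,0,0],[0,0,0],[0,0,0.4],[0,0,0.4],[0,0,0],[0,0,0],[0,0,0]], "linear": [[0.1,0.8,0],[0.1,0.8,0],[0.05,0.7,0],[0,0,0],[0,0,0],[0,0,0],[0,0,0],[0,0,0]], "gripper": [-1,-1,-1,-1,-1,-1,-1,-1]}}

```text
time: 8.2
position: [0.4814, -0.2936, 0.2265]
ee_rot: [-3.108, 0.458, 0.001]
contact_force: [0.9, 0.4, -1.1]
width: 0.0094
grip_force: 39.7
```

```bash
python3 - <<'E'
from h import *
s=get_state();print({k:np.round(v,4).tolist() for k,v in s.items() if k in('time','position','ee_rot','width','contact_force')})
im,d,c=snap('wrist','w3')
cv2.imwrite('pics/w3b.png',cv2.resize(im[:,:,::-1],(800,600),interpolation=2))
z=load('w3');X=fcloud(z).reshape(-1,3)
m=(abs(X[:,2]-s['position'][2]+.04)<.02)&(np.hypot(X[:,0]-.48,X[:,1]+.29)<.16)&(X[:,0]>.51)&(z['d'].ravel()>0)
q=X[m];c=q.mean(0);w=np.linalg.svd(q-c,full_matrices=False)[2][0];print(len(q),c,w,np.arctan2(w[1],w[0]),((q-c)@w).min(),((q-c)@w).max())
k=(.4813-c[0])/w[0];print(c+k*w, q[q[:,0].argmax()])
E
```

```text
{'time': 8.2, 'position': [0.4814, -0.2936, 0.2265], 'ee_rot': [-3.1079, 0.4575, 0.0006], 'contact_force': [0.9011, 0.4108, -1.0924], 'width': 0.0094}
1921 [ 0.52481506 -0.30701364  0.17231557] [-0.89919143  0.28871092  0.32878683] 2.830911808268877 -0.02115825145944487 0.017550333327807855
[ 0.4813     -0.29304189  0.18822674] [ 0.54413917 -0.31357709  0.16657557]
```

View pics/w3b.png

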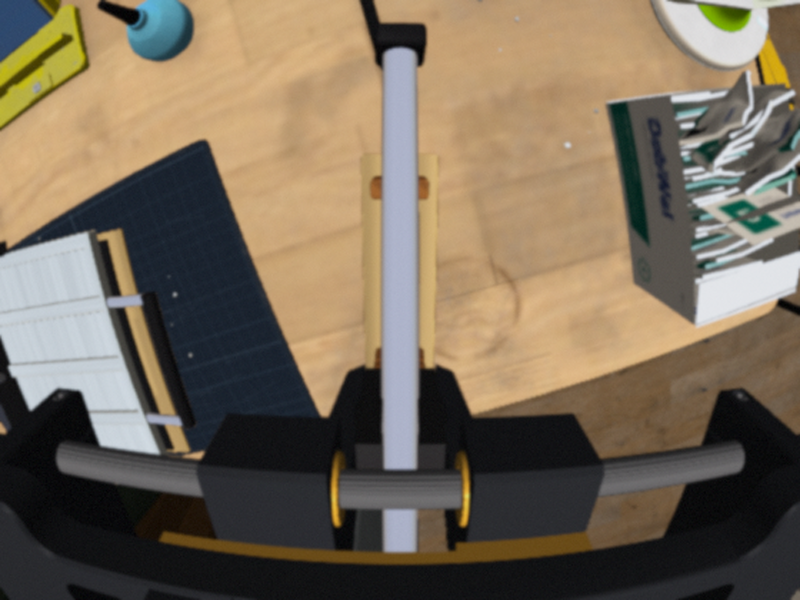

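The rod is held along the stand axis, far block at (400,42); its slope in the grip needs checking.

```bash
python3 - <<'E'
from h import *
z=load('w3');P=fcloud(z)
for r in (30,45,60,80,100,130,160,190,220,245): print(r,P[int(r),280].round(4), z['d'][int(r),280].round(4))
E
```

```text
30 [ 0.5966 -0.3288  0.1474] 0.1404
45 [ 0.5892 -0.3266  0.1475] 0.1429
60 [ 0.5813 -0.3242  0.1524] 0.1409
80 [ 0.5717 -0.3214  0.1568] 0.14
100 [ 0.5628 -0.3187  0.1598] 0.1401
130 [ 0.55   -0.3149  0.1647] 0.1398
160 [ 0.5377 -0.3112  0.1683] 0.1406
190 [ 0.5259 -0.3077  0.1728] 0.1404
220 [ 0.5147 -0.3043  0.1786] 0.1387
245 [ 0.505  -0.3014  0.182 ] 0.1388
```

Request:
{"name": "servo_tool", "arguments": {"dr": [[0,0,0],[0,0.4,0],[0,0.6,0],[0,0.6,0],[0,0.5,0],[0,0.27,0],[0,0,0],[0,0,0]], "linear": [[-0.36,0,0],[0,0,0],[0,0,0],[0,0,0],[0,0,0],[0,0,0],[0,0,0],[0,0,0]], "gripper": [-1,-1,-1,-1,-1,-1,-1,-1]}}

```text
time: 9.25
position: [0.4678, -0.2894, 0.2268]
ee_rot: [3.01, -0.444, 0.54]
contact_force: [0.6, -0.3, -1.7]
width: 0.0099
grip_force: 39.7
```

```bash
python3 - <<'E'
from h import *
s=get_state();print({k:np.round(v,4).tolist() for k,v in s.items() if k in('time','position','ee_rot','width','contact_force')})
Rm=R.from_rotvec(s['ee_rot']).as_matrix();print(Rm.round(3)); print('grasp',(s['position']+.0415*Rm[:,2]).round(4))
im,d,c=snap('wrist','w4')
z=load('w4');P=fcloud(z)
for r in (45,60,80,100,130,160,190,220,245): print(r,P[int(r),280].round(4), z['d'][int(r),280].round(4))
P=fcloud(load('w1'));print('plate',P[160:220:10,282].round(4))
E
```

```text
{'time': 9.25, 'position': [0.4678, -0.2894, 0.2268], 'ee_rot': [3.0099, -0.4436, 0.5397], 'contact_force': [0.6415, -0.2607, -1.6533], 'width': 0.0099}
[[ 0.898 -0.289  0.333]
 [-0.27  -0.957 -0.1  ]
 [ 0.347  0.    -0.938]]
grasp [ 0.4816 -0.2936  0.1879]
45 [ 0.5938 -0.3278  0.1943] 0.1406
60 [ 0.5867 -0.3257  0.1926] 0.1421
80 [ 0.5759 -0.3225  0.1937] 0.1407
100 [ 0.5661 -0.3195  0.1944] 0.1397
130 [ 0.5531 -0.3156  0.1924] 0.1414
160 [ 0.5398 -0.3117  0.1935] 0.14
190 [ 0.5273 -0.3079  0.1934] 0.1397
220 [ 0.5149 -0.3042  0.1932] 0.1397
245 [ 0.5046 -0.3011  0.1932] 0.1394
plate [[ 0.5055 -0.3017  0.0062]
 [ 0.4946 -0.2999  0.0064]
 [ 0.4835 -0.298   0.0063]
 [ 0.4721 -0.296   0.0057]
 [ 0.4611 -0.2941  0.0069]
 [ 0.4487 -0.292   0.0049]]
```

Request:
{"name": "servo_tool", "arguments": {"dr": [[0,0,0],[0,0,0],[0,0,0],[0,0,0],[0,0,0],[0,0,0],[0,0,0],[0,0,0]], "linear": [[-0.312,0,0.844],[-0.312,0,0.844],[-0.312,0,0.844],[-0.19,0,0.51],[-0.1,0,0.27],[-0.07,0,0.19],[0,0,0],[0,0,0]], "gripper": [-1,-1,-1,-1,-1,-1,-1,-1]}}

```text
time: 10.3
position: [0.4681, -0.2896, 0.0781]
ee_rot: [3.009, -0.444, 0.542]
contact_force: [0.1, 0.4, -1.4]
width: 0.0096
grip_force: 39.7
```

Request:
{"name": "servo_tool", "arguments": {"dr": [[0,0,0],[0,0,0],[0,0,0],[0,0,0],[0,0,0],[0,0,0],[0,0,0],[0,0,0]], "linear": [[0,0,0],[0,0,0],[0,0,0],[0,0,0],[0,0,0],[0,0,0],[0,0,0],[0,0,0]], "gripper": [-0.8,-0.7,-0.6,-0.5,-0.4,-0.4,-0.4,-0.4]}}

```text
time: 11.3
position: [0.4679, -0.2894, 0.0774]
ee_rot: [3.01, -0.444, 0.541]
contact_force: [-0.5, -0.8, 0.0]
width: 0.0263
grip_force: 0.0
```

Request:
{"name": "servo_tool", "arguments": {"dr": [[0,0,0],[0,0,0],[0,0,0],[0,0,0],[0,-0.6,0],[0,-0.6,0],[0,-0.6,0],[0,-0.57,0]], "linear": [[0,0,-0.5],[0,0,-0.9],[0,0,-0.9],[0,0,-0.9],[0,0,-0.9],[0,0,0],[0,0,0],[0,0,0]], "gripper": [-0.4,-0.4,-0.2,0,0,0,0,0]}}

```text
time: 12.3
position: [0.4131, -0.2729, 0.2313]
ee_rot: [-3.108, 0.459, 0.004]
contact_force: [-0.5, -0.5, -0.2]
width: 0.0439
grip_force: 0.0
```

```bash
python3 - <<'E'
from h import *
s=get_state();print({k:np.round(v,4).tolist() for k,v in s.items() if k in('time','position','ee_rot','width','contact_force')})
im,d,c=snap('wrist','w5')
z=load('w5');P=fcloud(z);X=P.reshape(-1,3);ok=z['d'].ravel()>0
a=np.array([np.cos(.292),-np.sin(.292)]);b=np.array([a[1],-a[0]])
D=X[:,:2]-[.4813,-.2933];t=D@a;n=D@b
for lo,hi in((-.12,-.075),(-.05,0),(0,.05),(.075,.115),(.12,.14)):
    m=ok&(t>lo)&(t<hi)&(abs(n)<.015)&(X[:,2]>.02)&(X[:,2]<.07);q=X[m]
    print(lo,hi,m.sum(),'n',n[m].mean().round(4) if m.any() else 0,'ztop',np.percentile(q[:,2],90).round(4) if m.any() else 0,'t',t[m].min() if m.any() else 0,t[m].max() if m.any() else 0)
# bars again from top
snap('top','top1');z=load('top1');P=cloud(z);X=P.reshape(-1,3)
m=(X[:,2]>.014)&(X[:,2]<.035)&(X[:,1]>.15)&(X[:,1]<.44)&(X[:,0]>.28)&(X[:,0]<.56)
k,l,st,ce=cv2.connectedComponentsWithStats(m.reshape(P.shape[:2]).astype(np.uint8))
for i in range(1,k):
    if st[i,4]<40: continue
    r=cv2.minAreaRect((P[l==i][:,:2]*1000).astype(np.float32));print(st[i,4],P[l==i].mean(0).round(4),np.round(r[0],1),np.round(r[1],1),round(r[2],1))
E
```

```text
{'time': 12.3, 'position': [0.4131, -0.2729, 0.2313], 'ee_rot': [-3.1079, 0.4589, 0.0041], 'contact_force': [-0.5012, -0.4613, -0.2458], 'width': 0.0439}
-0.12 -0.075 685 n 0.0007 ztop 0.0411 t -0.11997877425260212 -0.07506994707738796
-0.05 0 813 n 0.0003 ztop 0.04 t -0.0499734370876829 -3.2194724351047686e-05
0 0.05 824 n 0.0007 ztop 0.0401 t 0.0006484803560467669 0.04986790428069583
0.075 0.115 414 n 0.0002 ztop 0.0399 t 0.07502397754433902 0.10234129247804853
0.12 0.14 0 n 0 ztop 0 t 0 0
107 [0.4714 0.2517 0.0239] [471.7 251.6] [25.2 60.1] 12.5
108 [0.4605 0.3669 0.0238] [460.4 367.8] [24.2 61.1] 3.4
108 [0.4033 0.2339 0.0236] [403. 235.] [58.1 22.9] 89.2
106 [0.3928 0.3624 0.0238] [392.8 362.7] [59.7 24.8] 74.8
```

Request:
{"name": "servo_tool", "arguments": {"dr": [[0,0,0],[0,0,0],[0,0,0],[0,0,0],[0,0,0],[0,0,0],[0,0,0],[0,0,0]], "linear": [[-0.17,-0.93,0],[-0.17,-0.93,0],[-0.17,-0.93,0],[-0.17,-0.93,0],[-0.17,-0.93,0],[-0.17,-0.93,0],[-0.17,-0.93,0],[-0.17,-0.93,0]], "gripper": [0,0,0,0,0,0,0,0]}}

```text
time: 13.4
position: [0.4469, 0.029, 0.2311]
ee_rot: [-3.107, 0.459, -0.003]
contact_force: [0.5, 0.0, 0.5]
width: 0.0441
grip_force: 0.0
```

Request:
{"name": "servo_tool", "arguments": {"dr": [[0,0,0],[0,0,0],[0,0,0],[0,0,0],[0,0,0],[0,0,0],[0,0,-0.99],[0,0,-0.99]], "linear": [[-0.17,-0.93,0],[-0.17,-0.93,0],[-0.17,-0.93,0],[-0.17,-0.93,0],[-0.17,-0.93,0],[-0.17,-0.93,0],[0,0,0],[0,0,0]], "gripper": [0,0,0,0,0,0,0,0]}}

```text
time: 14.4
position: [0.4722, 0.2536, 0.2309]
ee_rot: [-3.14, -0.016, -0.001]
contact_force: [-0.1, 0.4, -0.3]
width: 0.0441
grip_force: 0.0
```

Request:
{"name": "servo_tool", "arguments": {"dr": [[0,0,-0.99],[0,0,-0.99],[0,0,-0.99],[0,0,-0.99],[0,0,-0.99],[0,0,-0.99],[0,0,-0.99],[0,0,-0.99]], "linear": [[0,0,0],[0,0,0],[0,0,0],[0,0,0],[0,0,0],[0,0,0],[0,0,0],[0,0,0]], "gripper": [0,0,0,0,0,0,0,0]}}

```text
time: 15.4
position: [0.4723, 0.2531, 0.231]
ee_rot: [-2.595, -1.77, -0.003]
contact_force: [-0.3, 0.6, -1.0]
width: 0.0437
grip_force: 0.0
```

Request:
{"name": "servo_tool", "arguments": {"dr": [[0,0,-0.99],[0,0,-0.99],[0,0,-0.99],[0,0,-0.99],[0,0,0],[0,0,0],[0,0,0],[0,0,0]], "linear": [[0,0,0],[0,0,0],[0,0,0],[0,0,0],[0,0,0.5],[0,0,0],[0,0,0],[0,0,0]], "gripper": [0,0,0,0,0,0,0,0]}}

```text
time: 16.4
position: [0.4727, 0.2532, 0.2118]
ee_rot: [1.97, 2.447, 0.002]
contact_force: [-0.1, -0.0, -0.2]
width: 0.0441
grip_force: 0.0
```

```bash
cat >> h.py <<'E'
def comps(P,m,minpx=40):
    k,l,st,ce=cv2.connectedComponentsWithStats(m.astype(np.uint8));o=[]
    for i in range(1,k):
        if st[i,4]<minpx: continue
        q=P[l==i];r=cv2.minAreaRect((q[:,:2]*1000).astype(np.float32));a=r[2]+(90 if r[1][0]<r[1][1] else 0)
        o.append((st[i,4],q.mean(0),np.array(r[0])/1000,np.array(r[1]),a%180))
    return o
def tool():
    s=get_state();Rm=R.from_rotvec(s['ee_rot']).as_matrix();return s,s['position'],np.arctan2(Rm[1,0],Rm[0,0]),Rm
def plan(x,y,z,yaw):
    "units: turn about tool z first, then tool x,y,z shift (after the turn)"
    s,p,a,Rm=tool();c,sn=np.cos(yaw),np.sin(yaw);d=np.array([x,y,z])-p
    print('t %.1f pos %s yaw %.3f w %.4f'%(s['time'],p.round(4),a,s['width']),'turn units %.2f'%(-(yaw-a)/.15),'shift units',(np.array([d[0]*c+d[1]*sn,d[0]*sn-d[1]*c,-d[2]])/.04).round(2))
def bars():
    P=fcloud_w=None
    snap('top','tb');z=load('tb');P=cloud(z)
    for o in comps(P,(P[...,2]>.014)&(P[...,2]<.035)&(P[...,1]>.13)&(P[...,1]<.44)&(P[...,0]>.28)&(P[...,0]<.6)): print(o[0],o[1].round(4),o[2].round(4),o[3].round(0),'%.1f deg %.3f rad'%(o[4],np.radians(o[4])))
def wbars(zmin=.014,zmax=.034,x0=.28,x1=.62,y0=.13,y1=.46):
    snap('wrist','wb');z=load('wb');P=fcloud(z)
    for o in comps(P,(z['d']>0)&(P[...,2]>zmin)&(P[...,2]<zmax)&(P[...,1]>y0)&(P[...,1]<y1)&(P[...,0]>x0)&(P[...,0]<x1),100): print('W',o[0],o[1].round(4),o[2].round(4),o[3].round(0),'%.1f deg %.3f'%(o[4],np.radians(o[4])))
E
python3 - <<'E'
from h import *
plan(.4717,.2516,.073,1.789);print(get_state()['joints'].round(2));wbars();bars()
E
```

```text
t 16.4 pos [0.4727 0.2532 0.2118] yaw 1.786 w 0.0441 turn units -0.02 shift units [-0.03 -0.03  3.47]
[0.27 0.44 1.48 0.   1.22 0.06]
W 2207 [0.39   0.3663 0.0242] [0.3889 0.3668] [60. 26.] 75.9 deg 1.325
W 992 [0.601  0.4102 0.0246] [0.6011 0.412 ] [19. 95.] 101.6 deg 1.773
W 2175 [0.4565 0.3709 0.0248] [0.4565 0.3712] [26. 61.] 92.4 deg 1.613
W 1896 [0.4008 0.2402 0.024 ] [0.4   0.238] [61. 26.] 88.6 deg 1.546
W 1980 [0.4675 0.2569 0.0245] [0.4678 0.2549] [25. 60.] 103.0 deg 1.798
```

Request:
{"name": "servo_tool", "arguments": {"dr": [[0,0,0],[0,0,0],[0,0,0],[0,0,0],[0,0,0],[0,0,0],[0,0,0],[0,0,0]], "linear": [[0,-0.09,0.5],[0,0,0.9],[0,0,0.9],[0,0,0.7],[0,0,0.37],[0,0,0.1],[0,0,0],[0,0,0]], "gripper": [0.14,0.14,0.14,0.14,0.14,0.14,-1,-1], "grip_force": 35}}

```text
time: 17.5
position: [0.4693, 0.2525, 0.0732]
ee_rot: [1.969, 2.446, 0.002]
contact_force: [-0.1, -0.3, -0.1]
width: 0.0323
grip_force: 0.0
```

Request:
{"name": "servo_tool", "arguments": {"dr": [[0,0,0],[0,0,0],[0,0,0],[0,0,0],[0,0,0],[0,0,0],[0,0,0],[0,0,0]], "linear": [[0,0,0],[0,0,0],[0,0,0],[0,0,0],[0,0,-0.3],[0,0,-0.7],[0,0,-0.9],[0,0,-0.9]], "gripper": [-1,-1,-1,-1,-1,-1,-1,-1]}}

```text
time: 18.5
position: [0.4687, 0.2523, 0.186]
ee_rot: [-1.97, -2.447, 0.0]
contact_force: [0.1, -0.3, -0.1]
width: 0.0245
grip_force: 34.9
```

```bash
python3 - <<'E'
from h import *
plan(.5223,.0275,.14,1.3988);s=get_state();print(s['contact_force'],s['grip_force'])
snap('wrist','w6');im=load('w6')['im'];cv2.imwrite('pics/w6b.png',im[:,:,::-1])
E
```

```text
t 18.5 pos [0.4687 0.2523 0.186 ] yaw 1.786 w 0.0245 turn units 2.58 shift units [-5.31  2.28  1.15]
[ 0.06865947 -0.27198842 -0.11069728] 34.93613004684448
```

View pics/w6b.png

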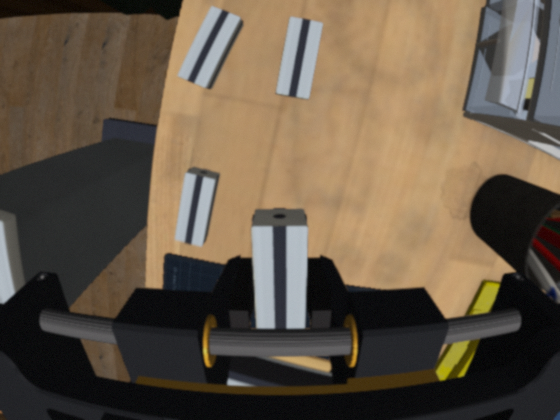

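Request:
{"name": "servo_tool", "arguments": {"dr": [[0,0,0.86],[0,0,0.86],[0,0,0.86],[0,0,0],[0,0,0],[0,0,0],[0,0,0],[0,0,0]], "linear": [[0,0,0],[0,0,0],[0,0,0],[-0.885,0.38,0],[-0.885,0.38,0],[-0.885,0.38,0],[-0.885,0.38,0],[-0.885,0.38,0]], "gripper": [-1,-1,-1,-1,-1,-1,-1,-1]}}

```text
time: 19.55
position: [0.5136, 0.0638, 0.1848]
ee_rot: [2.404, 2.023, 0.0]
contact_force: [-0.1, 0.3, -0.9]
width: 0.0248
grip_force: 34.9
```

Request:
{"name": "servo_tool", "arguments": {"dr": [[0,0,0],[0,0,0],[0,0,0],[0,0,0],[0,0,0],[0,0,0],[0,0,0],[0,0,0]], "linear": [[-0.885,0.38,0],[0,0,0.3],[0,0,0.4],[0,0,0.3],[0,0,0],[0,0,0],[0,0,0],[0,0,0]], "gripper": [-1,-1,-1,-1,-1,-1,-1,-1]}}

```text
time: 20.55
position: [0.5226, 0.0276, 0.1446]
ee_rot: [2.404, 2.022, 0.001]
contact_force: [-0.5, 0.3, 0.4]
width: 0.0246
grip_force: 34.9
```

```bash
python3 - <<'E'
from h import *
plan(.5223,.0275,.096,1.3988)
snap('wrist','w7');z=load('w7');P=fcloud(z)
print(P[225:320:15,280].round(4))
cv2.imwrite('pics/w7b.png',z['im'][:,:,::-1])
E
```

```text
t 20.6 pos [0.5226 0.0276 0.1446] yaw 1.399 w 0.0246 turn units 0.00 shift units [-0.   -0.01  1.22]
[[0.5279 0.0592 0.0949]
 [0.5268 0.0528 0.0965]
 [0.5255 0.0453 0.096 ]
 [0.5242 0.0378 0.0961]
 [0.5228 0.0295 0.0958]
 [0.5214 0.0216 0.0967]
 [0.5198 0.012  0.0959]]
```

View pics/w7b.png

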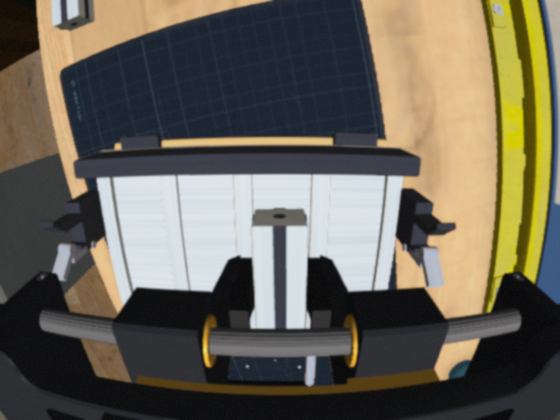

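Bar is level, centred over its lane (between ribs at x≈245 and 314). Lower, release, rise.

Request:
{"name": "servo_tool", "arguments": {"dr": [[0,0,0],[0,0,0],[0,0,0],[0,0,0],[0,0,0],[0,0,0],[0,0,0],[0,0,0]], "linear": [[0,0,0.4],[0,0,0.5],[0,0,0.22],[0,0,0.08],[0,0,0],[0,0,0],[0,0,0],[0,0,0]], "gripper": [-1,-1,-1,-1,-1,-0.4,-0.35,-0.3]}}

```text
time: 21.6
position: [0.5226, 0.0275, 0.0966]
ee_rot: [2.404, 2.022, 0.001]
contact_force: [-0.2, -0.1, 0.3]
width: 0.0306
grip_force: 0.0
```

Request:
{"name": "servo_tool", "arguments": {"dr": [[0,0,0],[0,0,0],[0,0,0],[0,0,0],[0,0,0],[0,0,0],[0,0,0],[0,0,0]], "linear": [[0,0,0],[0,0,-0.3],[0,0,-0.7],[0,0,-0.9],[0,0,-0.9],[0,0,0],[0,0,0],[0,0,0]], "gripper": [-0.3,-0.3,-0.3,-0.3,0.14,0.14,0.14,0.14]}}

```text
time: 22.6
position: [0.5222, 0.0276, 0.2074]
ee_rot: [-2.403, -2.022, 0.002]
contact_force: [-0.5, 0.1, 0.2]
width: 0.0505
grip_force: 0.0
```

```bash
python3 - <<'E'
from h import *
for t in((.4,.238,.2,1.546),(.3889,.3668,.2,1.325),(.4565,.3712,.2,1.613)): plan(*t)
wbars(.04,.056,.38,.6,-.1,.068);wbars();bars()
E
```

```text
t 22.6 pos [0.5222 0.0276 0.2074] yaw 1.399 w 0.0505 turn units -0.98 shift units [ 5.18 -3.18  0.19]
t 22.6 pos [0.5222 0.0276 0.2074] yaw 1.399 w 0.0505 turn units 0.49 shift units [ 7.41 -5.29  0.19]
t 22.6 pos [0.5222 0.0276 0.2074] yaw 1.399 w 0.0505 turn units -1.43 shift units [ 8.65 -1.28  0.19]
W 256 [0.5857 0.0657 0.0545] [0.5798 0.067 ] [ 7. 41.] 172.6 deg 3.012
W 2328 [0.5229 0.0317 0.0466] [0.5224 0.0298] [61. 25.] 81.1 deg 1.415
W 334 [0.3958 0.0576 0.0508] [0.3924 0.0572] [23. 13.] 83.8 deg 1.463
W 1029 [0.4009 0.2225 0.0236] [0.3995 0.2259] [38. 26.] 87.8 deg 1.533
105 [0.4605 0.367  0.024 ] [0.4606 0.368 ] [24. 61.] 93.4 deg 1.630 rad
110 [0.4032 0.234  0.0247] [0.403  0.2347] [58. 23.] 89.2 deg 1.557 rad
109 [0.3925 0.3618 0.024 ] [0.393  0.3634] [62. 25.] 75.3 deg 1.315 rad
```

Request:
{"name": "servo_tool", "arguments": {"dr": [[0,0,-1],[0,0,0],[0,0,0],[0,0,0],[0,0,0],[0,0,0],[0,0,0],[0,0,0]], "linear": [[0,0,0],[0.858,-0.523,0],[0.858,-0.523,0],[0.858,-0.523,0],[0.858,-0.523,0],[0.858,-0.523,0],[0.858,-0.523,0],[0,0,0.5]], "gripper": [0.14,0.14,0.14,0.14,0.14,0.14,0.14,0.14]}}

```text
time: 23.75
position: [0.4006, 0.238, 0.1887]
ee_rot: [2.241, 2.2, 0.003]
contact_force: [0.6, -0.8, -0.9]
width: 0.0502
grip_force: 0.0
```

Request:
{"name": "servo_tool", "arguments": {"dr": [[0,0,0],[0,0,0],[0,0,0],[0,0,0],[0,0,0],[0,0,0],[0,0,0],[0,0,0]], "linear": [[0,0,0.9],[0,0,0.9],[0,0,0.7],[0,0,0.3],[0,0,0.06],[0,0,0],[0,0,0],[0,0,0]], "gripper": [0.14,0.14,0.14,0.14,0.14,-1,-1,-1]}}

```text
time: 24.75
position: [0.4017, 0.2362, 0.0745]
ee_rot: [2.245, 2.197, 0.002]
contact_force: [-0.6, 0.1, 4.9]
width: 0.0247
grip_force: 35.0
```

Request:
{"name": "servo_tool", "arguments": {"dr": [[0,0,0],[0,0,0],[0,0,0],[0,0,0],[0,0,0],[0,0,0],[0,0,0],[0,0,0]], "linear": [[0,0,0],[0,0,0],[0,0,0],[0,0,-0.3],[0,0,-0.7],[0,0,-0.9],[0,0,-0.9],[0,0,0]], "gripper": [-1,-1,-1,-1,-1,-1,-1,-1]}}

```text
time: 25.75
position: [0.4021, 0.2364, 0.1885]
ee_rot: [2.244, 2.195, 0.008]
contact_force: [0.1, 0.0, -1.6]
width: 0.0249
grip_force: 35.0
```

```bash
cat >> h.py <<'E'
def held():
    snap('wrist','wh');P=fcloud(load('wh'));q=P[235:315:20,280];print('held top',q.round(4).tolist())
E
python3 - <<'E'
from h import *
plan(.4731,.0361,.096,1.3988);held();bars()
E
```

```text
t 25.8 pos [0.4021 0.2364 0.1885] yaw 1.549 w 0.0249 turn units 1.00 shift units [-4.63  2.61  2.31]
held top [[0.4026, 0.2644, 0.14], [0.4024, 0.254, 0.1389], [0.4022, 0.2433, 0.1384], [0.402, 0.2324, 0.139]]
101 [0.4611 0.3678 0.0245] [0.4608 0.3667] [23. 60.] 95.3 deg 1.663 rad
```

Request:
{"name": "servo_tool", "arguments": {"dr": [[0,0,1],[0,0,0],[0,0,0],[0,0,0],[0,0,0],[0,0,0],[0,0,0],[0,0,0]], "linear": [[0,0,0],[-0.772,0.435,0],[-0.772,0.435,0],[-0.772,0.435,0],[-0.772,0.435,0],[-0.772,0.435,0],[-0.772,0.435,0],[0,0,0]], "gripper": [-1,-1,-1,-1,-1,-1,-1,-1]}}

```text
time: 26.85
position: [0.4729, 0.0341, 0.1847]
ee_rot: [-2.406, -2.018, 0.002]
contact_force: [0.2, 0.4, -0.1]
width: 0.0245
grip_force: 35.0
```

Request:
{"name": "servo_tool", "arguments": {"dr": [[0,0,0],[0,0,0],[0,0,0],[0,0,0],[0,0,0],[0,0,0],[0,0,0],[0,0,0]], "linear": [[0,0,0],[0,0,0.5],[0,0,0.7],[0,0,0.6],[0,0,0.3],[0,0,0.17],[0,0,0],[0,0,0]], "gripper": [-1,-1,-1,-1,-1,-1,-1,-1]}}

```text
time: 27.85
position: [0.4731, 0.036, 0.0959]
ee_rot: [2.402, 2.022, 0.002]
contact_force: [-0.4, 1.9, 7.5]
width: 0.0245
grip_force: 35.0
```

Request:
{"name": "servo_tool", "arguments": {"dr": [[0,0,0],[0,0,0],[0,0,0],[0,0,0],[0,0,0],[0,0,0],[0,0,0],[0,0,0]], "linear": [[0,0,0],[0,0,0],[0,0,0],[0,0,-0.3],[0,0,-0.7],[0,0,-0.9],[0,0,-0.9],[0,0,0]], "gripper": [-0.4,-0.3,-0.3,-0.3,-0.3,-0.3,0.14,0.14]}}

```text
time: 28.85
position: [0.4733, 0.0357, 0.2099]
ee_rot: [2.4, 2.02, 0.006]
contact_force: [0.3, -0.2, -0.3]
width: 0.0485
grip_force: 0.0
```

```bash
python3 - <<'E'
from h import *
plan(.459,.3695,.073,1.625);plan(.391,.365,.073,1.32)
wbars(.04,.056,.38,.6,-.1,.068);bars()
E
```

```text
t 28.9 pos [0.4733 0.0357 0.2099] yaw 1.399 w 0.0485 turn units -1.51 shift units [8.35 0.09 3.42]
t 28.9 pos [0.4733 0.0357 0.2099] yaw 1.399 w 0.0485 turn units 0.53 shift units [ 7.46 -4.04  3.42]
W 209 [0.5858 0.0656 0.0545] [0.5819 0.0648] [ 6. 36.] 180.0 deg 3.141
W 2255 [0.4734 0.0393 0.0467] [0.473  0.0377] [61. 25.] 80.2 deg 1.400
W 2222 [0.5225 0.0321 0.0465] [0.5228 0.0302] [60. 26.] 80.7 deg 1.408
W 263 [0.3952 0.0576 0.0513] [0.3919 0.0574] [23. 13.] 81.5 deg 1.422
105 [0.4605 0.3663 0.0236] [0.4606 0.3675] [25. 60.] 94.1 deg 1.642 rad
110 [0.3929 0.3623 0.0244] [0.3928 0.3626] [61. 25.] 75.2 deg 1.312 rad
```

Request:
{"name": "servo_tool", "arguments": {"dr": [[0,0,-0.77],[0,0,-0.77],[0,0,0],[0,0,0],[0,0,0],[0,0,0],[0,0,0],[0,0,0]], "linear": [[0,0,0],[0,0,0],[0.928,0.01,0],[0.928,0.01,0],[0.928,0.01,0],[0.928,0.01,0],[0.928,0.01,0],[0.928,0.01,0]], "gripper": [0.14,0.14,0.14,0.14,0.14,0.14,0.14,0.14]}}

```text
time: 29.95
position: [0.4614, 0.2593, 0.2059]
ee_rot: [-2.154, -2.285, 0.004]
contact_force: [0.6, 0.2, 0.9]
width: 0.0503
grip_force: 0.0
```

Request:
{"name": "servo_tool", "arguments": {"dr": [[0,0,0],[0,0,0],[0,0,0],[0,0,0],[0,0,0],[0,0,0],[0,0,0],[0,0,0]], "linear": [[0.928,0.01,0],[0.928,0.01,0],[0.928,0.01,0],[0,0,0.5],[0,0,0.8],[0,0,0],[0,0,0],[0,0,0]], "gripper": [0.14,0.14,0.14,0.14,0.14,0.14,0.14,0.14]}}

```text
time: 30.95
position: [0.4569, 0.3695, 0.1562]
ee_rot: [2.155, 2.286, 0.003]
contact_force: [0.4, 0.4, -0.4]
width: 0.0501
grip_force: 0.0
```

```bash
python3 - <<'E'
from h import *
plan(.459,.3695,.073,1.63);wbars(.014,.034,.3,.55,.28,.46)
E
```

```text
t 30.9 pos [0.4569 0.3695 0.1562] yaw 1.630 w 0.0501 turn units -0.00 shift units [-0.    0.05  2.08]
W 606 [0.3632 0.4567 0.0235] [0.361  0.4559] [53.  8.] 0.1 deg 0.001
W 2765 [0.3906 0.3697 0.0241] [0.3892 0.3667] [61. 26.] 76.7 deg 1.338
W 2932 [0.4562 0.374  0.0244] [0.4565 0.3713] [25. 61.] 92.4 deg 1.613
```

Aligned; descend, grip, lift.

Request:
{"name": "servo_tool", "arguments": {"dr": [[0,0,0],[0,0,0],[0,0,0],[0,0,0],[0,0,0],[0,0,0],[0,0,0],[0,0,0]], "linear": [[0,0,0.6],[0,0,0.8],[0,0,0.5],[0,0,0.18],[0,0,0],[0,0,0],[0,0,0],[0,0,0]], "gripper": [0.14,0.14,0.14,0.14,0.14,-1,-1,-1]}}

```text
time: 32.0
position: [0.4567, 0.3695, 0.0725]
ee_rot: [2.154, 2.286, 0.001]
contact_force: [-0.4, -0.1, 1.7]
width: 0.0248
grip_force: 34.9
```

Request:
{"name": "servo_tool", "arguments": {"dr": [[0,0,0],[0,0,0],[0,0,0],[0,0,0],[0,0,0],[0,0,0],[0,0,0],[0,0,0]], "linear": [[0,0,0],[0,0,0],[0,0,0],[0,0,-0.3],[0,0,-0.8],[0,0,-0.9],[0,0,-0.9],[0,0,0]], "gripper": [-1,-1,-1,-1,-1,-1,-1,-1]}}

```text
time: 33.0
position: [0.4571, 0.3698, 0.1908]
ee_rot: [2.153, 2.285, 0.008]
contact_force: [0.0, -0.9, -0.9]
width: 0.0247
grip_force: 34.9
```

```bash
python3 - <<'E'
from h import *
plan(.5608,-.0431,.0965,1.3988);held()
E
```

```text
t 33.0 pos [0.4571 0.3698 0.1908] yaw 1.630 w 0.0247 turn units 1.54 shift units [-9.73  4.32  2.36]
held top [[0.4553, 0.3985, 0.1438], [0.4559, 0.3886, 0.1434], [0.4565, 0.3787, 0.144], [0.4572, 0.367, 0.1431]]
```

Request:
{"name": "servo_tool", "arguments": {"dr": [[0,0,0.77],[0,0,0.77],[0,0,0],[0,0,0],[0,0,0],[0,0,0],[0,0,0],[0,0,0]], "linear": [[0,0,0],[0,0,0],[-0.885,0.393,0],[-0.885,0.393,0],[-0.885,0.393,0],[-0.885,0.393,0],[-0.885,0.393,0],[-0.885,0.393,0]], "gripper": [-1,-1,-1,-1,-1,-1,-1,-1]}}

```text
time: 34.05
position: [0.5128, 0.1428, 0.1866]
ee_rot: [-2.403, -2.022, 0.004]
contact_force: [-0.5, -0.1, -0.4]
width: 0.0247
grip_force: 34.9
```

Request:
{"name": "servo_tool", "arguments": {"dr": [[0,0,0],[0,0,0],[0,0,0],[0,0,0],[0,0,0],[0,0,0],[0,0,0],[0,0,0]], "linear": [[-0.885,0.393,0],[-0.885,0.393,0],[-0.885,0.393,0],[-0.885,0.393,0],[-0.885,0.393,0],[0,0,0],[0,0,0.4],[0,0,0.6]], "gripper": [-1,-1,-1,-1,-1,-1,-1,-1]}}

```text
time: 35.05
position: [0.5598, -0.0428, 0.1469]
ee_rot: [-2.403, -2.023, 0.0]
contact_force: [-0.6, -0.2, -0.9]
width: 0.0247
grip_force: 34.9
```

Request:
{"name": "servo_tool", "arguments": {"dr": [[0,0,0],[0,0,0],[0,0,0],[0,0,0],[0,0,0],[0,0,0],[0,0,0],[0,0,0]], "linear": [[0,0,0.6],[0,0,0.45],[0,0,0.2],[0,0,0.15],[0,0,0],[0,0,0],[0,0,0],[0,0,0]], "gripper": [-1,-1,-1,-1,-1,-0.4,-0.3,-0.3]}}

```text
time: 36.05
position: [0.5607, -0.0436, 0.0924]
ee_rot: [2.403, 2.022, 0.001]
contact_force: [0.2, 1.4, 5.4]
width: 0.0308
grip_force: 3.0
```

Request:
{"name": "servo_tool", "arguments": {"dr": [[0,0,0],[0,0,0],[0,0,0],[0,0,0],[0,0,0],[0,0,0],[0,0,0],[0,0,0]], "linear": [[0,0,0],[0,0,-0.3],[0,0,-0.7],[0,0,-0.9],[0,0,-0.9],[0,0,0],[0,0,0],[0,0,0]], "gripper": [-0.3,-0.3,-0.3,-0.3,0.14,0.14,0.14,0.14]}}

```text
time: 37.05
position: [0.5599, -0.0437, 0.2028]
ee_rot: [-2.402, -2.021, 0.002]
contact_force: [0.1, 0.2, -0.1]
width: 0.0503
grip_force: 0.0
```

```bash
python3 - <<'E'
from h import *
plan(.39,.366,.15,1.325)
wbars(.04,.056,.38,.62,-.1,.068);bars()
E
```

```text
t 37.0 pos [ 0.5599 -0.0437  0.2028] yaw 1.399 w 0.0503 turn units 0.49 shift units [ 8.9  -6.61  1.32]
W 699 [0.5884 0.0645 0.0525] [0.5821 0.0638] [ 9. 58.] 179.0 deg 3.125
W 2691 [0.5235 0.03   0.0466] [0.5229 0.0295] [61. 26.] 81.3 deg 1.419
W 355 [0.6062 0.0269 0.0525] [0.6088 0.0258] [34. 13.] 78.1 deg 1.363
W 2390 [0.4747 0.0376 0.0464] [0.4733 0.0373] [60. 26.] 80.2 deg 1.400
W 392 [0.3958 0.0576 0.0501] [0.3919 0.0572] [23. 14.] 82.5 deg 1.440
W 2411 [ 0.5614 -0.0401  0.0466] [ 0.561  -0.0421] [61. 25.] 80.1 deg 1.398
110 [0.3929 0.3624 0.0238] [0.393  0.3634] [62. 25.] 76.0 deg 1.327 rad
```

Request:
{"name": "servo_tool", "arguments": {"dr": [[0,0,0.49],[0,0,0],[0,0,0],[0,0,0],[0,0,0],[0,0,0],[0,0,0],[0,0,0]], "linear": [[0,0,0],[0.89,-0.66,0],[0.89,-0.66,0],[0.89,-0.66,0],[0.89,-0.66,0],[0.89,-0.66,0],[0.89,-0.66,0],[0.89,-0.66,0]], "gripper": [0.14,0.14,0.14,0.14,0.14,0.14,0.14,0.14]}}

```text
time: 38.15
position: [0.4408, 0.2441, 0.2035]
ee_rot: [-2.476, -1.933, 0.001]
contact_force: [1.1, 0.6, -0.8]
width: 0.05
grip_force: 0.0
```

Request:
{"name": "servo_tool", "arguments": {"dr": [[0,0,0],[0,0,0],[0,0,0],[0,0,0],[0,0,0],[0,0,0],[0,0,0],[0,0,0]], "linear": [[0.89,-0.66,0],[0.89,-0.66,0],[0.89,-0.66,0],[0,0,0.5],[0,0,0.6],[0,0,0],[0,0,0],[0,0,0]], "gripper": [0.14,0.14,0.14,0.14,0.14,0.14,0.14,0.14]}}

```text
time: 39.15
position: [0.391, 0.3658, 0.1608]
ee_rot: [2.477, 1.933, 0.002]
contact_force: [-0.5, -1.3, 0.6]
width: 0.0504
grip_force: 0.0
```

```bash
python3 - <<'E'
from h import *
plan(.39,.366,.073,1.33);wbars(.014,.034,.3,.55,.28,.46)
E
```

```text
t 39.1 pos [0.391  0.3658 0.1608] yaw 1.325 w 0.0504 turn units -0.03 shift units [-0.   -0.03  2.19]
W 626 [0.3623 0.4567 0.0237] [0.3614 0.4561] [ 8. 50.] 180.0 deg 3.141
W 2781 [0.3895 0.3697 0.0244] [0.3887 0.3672] [60. 25.] 75.8 deg 1.323
```

Request:
{"name": "servo_tool", "arguments": {"dr": [[0,0,0],[0,0,0],[0,0,0],[0,0,0],[0,0,0],[0,0,0],[0,0,0],[0,0,0]], "linear": [[0,0,0.6],[0,0,0.85],[0,0,0.55],[0,0,0.19],[0,0,0],[0,0,0],[0,0,0],[0,0,0]], "gripper": [0.14,0.14,0.14,0.14,0.14,-1,-1,-1]}}

```text
time: 40.2
position: [0.3908, 0.3658, 0.0728]
ee_rot: [2.476, 1.933, 0.001]
contact_force: [-1.3, -0.1, 3.3]
width: 0.0248
grip_force: 35.0
```

Request:
{"name": "servo_tool", "arguments": {"dr": [[0,0,0],[0,0,0],[0,0,0],[0,0,0],[0,0,0],[0,0,0],[0,0,0],[0,0,0]], "linear": [[0,0,0],[0,0,0],[0,0,0],[0,0,-0.3],[0,0,-0.8],[0,0,-0.9],[0,0,-0.9],[0,0,0]], "gripper": [-1,-1,-1,-1,-1,-1,-1,-1]}}

```text
time: 41.2
position: [0.3913, 0.3661, 0.191]
ee_rot: [2.476, 1.933, 0.008]
contact_force: [-0.3, -0.2, -0.7]
width: 0.0248
grip_force: 35.0
```

```bash
python3 - <<'E'
from h import *
plan(.413,-.0175,.0945,1.3988);held()
E
```

```text
t 41.2 pos [0.3913 0.3661 0.191 ] yaw 1.326 w 0.0248 turn units -0.49 shift units [-9.35  2.18  2.41]
held top [[0.3981, 0.3935, 0.1432], [0.3958, 0.3843, 0.1437], [0.3933, 0.3741, 0.1434], [0.3905, 0.363, 0.1429]]
```

Request:
{"name": "servo_tool", "arguments": {"dr": [[0,0,-0.49],[0,0,0],[0,0,0],[0,0,0],[0,0,0],[0,0,0],[0,0,0],[0,0,0]], "linear": [[0,0,0],[-0.935,0.218,0],[-0.935,0.218,0],[-0.935,0.218,0],[-0.935,0.218,0],[-0.935,0.218,0],[-0.935,0.218,0],[-0.935,0.218,0]], "gripper": [-1,-1,-1,-1,-1,-1,-1,-1]}}

```text
time: 42.25
position: [0.4055, 0.0961, 0.1873]
ee_rot: [-2.403, -2.022, 0.003]
contact_force: [0.6, -0.8, -1.2]
width: 0.0246
grip_force: 35.0
```

Request:
{"name": "servo_tool", "arguments": {"dr": [[0,0,0],[0,0,0],[0,0,0],[0,0,0],[0,0,0],[0,0,0],[0,0,0],[0,0,0]], "linear": [[-0.935,0.218,0],[-0.935,0.218,0],[-0.935,0.218,0],[0,0,0],[0,0,0.4],[0,0,0.6],[0,0,0.6],[0,0,0.4]], "gripper": [-1,-1,-1,-1,-1,-1,-1,-1]}}

```text
time: 43.25
position: [0.4118, -0.0167, 0.1068]
ee_rot: [-2.401, -2.022, 0.002]
contact_force: [-0.0, -0.3, -1.2]
width: 0.0249
grip_force: 35.0
```

Request:
{"name": "servo_tool", "arguments": {"dr": [[0,0,0],[0,0,0],[0,0,0],[0,0,0],[0,0,0],[0,0,0],[0,0,0],[0,0,0]], "linear": [[0,0,0.2],[0,0,0.18],[0,0,0],[0,0,0],[0,0,0],[0,0,0],[0,0,0],[0,0,-0.3]], "gripper": [-1,-1,-1,-1,-0.4,-0.3,-0.3,-0.3]}}

```text
time: 44.25
position: [0.4124, -0.0177, 0.1051]
ee_rot: [-2.403, -2.022, 0.002]
contact_force: [-0.4, 0.0, -0.3]
width: 0.0307
grip_force: 0.0
```

Request:
{"name": "servo_tool", "arguments": {"dr": [[0,0,0],[0,0,0],[0,0,0],[0,0,0],[0,0,0],[0,0,0],[0,0,0],[0,0,0]], "linear": [[0,0,-0.5],[0,0,-0.8],[0,0,-0.9],[0,0,-0.5],[0,0,0],[0,0,0],[0,0,0],[0,0,0]], "gripper": [-0.3,-0.3,-0.3,-0.3,-0.3,-0.3,-0.3,-0.3]}}

```text
time: 45.25
position: [0.4125, -0.0177, 0.2126]
ee_rot: [-2.403, -2.022, 0.001]
contact_force: [0.1, 0.1, -0.3]
width: 0.0311
grip_force: 0.0
```

```bash
python3 - <<'E'
from h import *
plan(.4722,-.115,.15,1.3988)
wbars(.04,.056,.36,.62,-.1,.068);bars()
z=load('wb');cv2.imwrite('pics/w8b.png',z['im'][:,:,::-1])
E
```

```text
t 45.2 pos [ 0.4125 -0.0177  0.2126] yaw 1.399 w 0.0311 turn units 0.00 shift units [-2.14  1.89  1.56]
W 367 [0.5874 0.0647 0.0521] [0.5828 0.0637] [ 9. 55.] 179.9 deg 3.139
W 2469 [0.4725 0.0382 0.0466] [0.4731 0.0376] [61. 26.] 80.0 deg 1.396
W 2241 [0.5212 0.0306 0.0464] [0.5223 0.0301] [60. 26.] 81.6 deg 1.424
W 232 [0.3941 0.0604 0.0532] [0.3916 0.0574] [22. 13.] 82.2 deg 1.435
W 547 [0.605  0.0277 0.0504] [0.6085 0.0262] [35. 14.] 79.5 deg 1.388
W 2237 [ 0.4128 -0.015   0.0466] [ 0.4125 -0.0168] [61. 25.] 80.1 deg 1.398
W 1704 [ 0.5596 -0.0397  0.0461] [ 0.5609 -0.0414] [61. 26.] 79.8 deg 1.393
```

View pics/w8b.png

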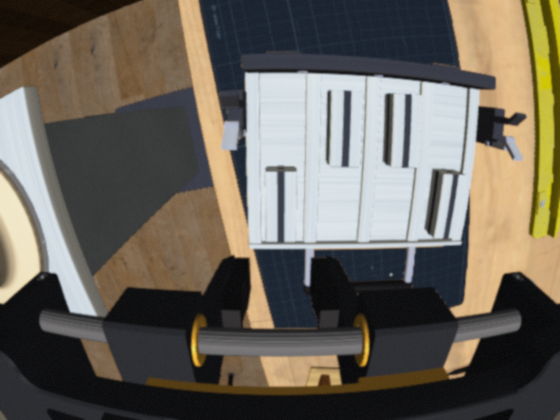

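All four bars lie in their lanes; the handle is at about (360,284). Next I'll turn the tool and go to the handle.

Request:
{"name": "servo_tool", "arguments": {"dr": [[0,0,0.95],[0,0,0.95],[0,0,0.95],[0,0,0.95],[0,0,0.95],[0,0,0.95],[0,0,0.95],[0,0,0.95]], "linear": [[0,0,0],[0,0,0],[0,0,0],[0,0,0],[0,0,0],[0,0,0],[0,0,0],[0,0,0]], "gripper": [-0.3,-0.3,-0.3,-0.3,-0.3,-0.3,-0.3,-0.3]}}

```text
time: 46.35
position: [0.4126, -0.0177, 0.213]
ee_rot: [-3.116, -0.398, 0.001]
contact_force: [0.3, 0.0, 0.5]
width: 0.0313
grip_force: 0.0
```

Request:
{"name": "servo_tool", "arguments": {"dr": [[0,0,0.95],[0,0,0.95],[0,0,0.97],[0,0,0],[0,0,0],[0,0,0],[0,0,0],[0,0,0]], "linear": [[0,0,0],[0,0,0],[0,0,0],[0.63,0.71,0],[0.63,0.71,0],[0.63,0.71,0],[0,0,0.6],[0,0,0.6]], "gripper": [-0.3,-0.3,-0.3,-0.3,-0.3,-0.3,-0.3,-0.3]}}

```text
time: 47.35
position: [0.4727, -0.115, 0.1642]
ee_rot: [-3.13, 0.27, 0.0]
contact_force: [-0.0, 0.1, -0.5]
width: 0.031
grip_force: 0.0
```

```bash
python3 - <<'E'
from h import *
plan(.4724,-.114,.0773,-.172)
snap('wrist','w9');z=load('w9');P=fcloud(z);X=P.reshape(-1,3);ok=z['d'].ravel()>0
u=np.array([.1712,.9852]);v=np.array([-.9852,.1712]);D=X[:,:2]-[.4724,-.114]
m=ok&(abs(D@u)<.015)&(D@v<-.005)&(D@v>-.046)&(X[:,2]>.028)&(X[:,2]<.045)
print(m.sum(),'u',np.percentile(D[m]@u,[2,50,98]).round(4),'z',np.percentile(X[m,2],[50,95]).round(4),'v',(D[m]@v).min())
cv2.imwrite('pics/w9b.png',z['im'][:,:,::-1])
E
```

```text
t 47.4 pos [ 0.4727 -0.115   0.1642] yaw -0.172 w 0.0310 turn units -0.00 shift units [-0.01 -0.02  2.17]
1048 u [-0.0063 -0.0008  0.0053] z [0.0367 0.0382] v -0.04589063940619354
```

Request:
{"name": "servo_tool", "arguments": {"dr": [[0,0,0],[0,0,0],[0,0,0],[0,0,0],[0,0,0],[0,0,0],[0,0,0],[0,0,0]], "linear": [[0,0,0.6],[0,0,0.8],[0,0,0.55],[0,0,0.22],[0,0,0],[0,0,0],[0,0,0],[0,0,0]], "gripper": [-0.3,-0.3,-0.3,-0.3,-0.3,-1,-1,-1], "grip_force": 25}}

```text
time: 48.4
position: [0.4729, -0.1144, 0.0789]
ee_rot: [-3.13, 0.269, -0.002]
contact_force: [0.9, 3.0, 4.7]
width: 0.0107
grip_force: 25.0
```

Request:
{"name": "servo_tool", "arguments": {"dr": [[0,0,0],[0,0,0],[0,0,0],[0,0,0],[0,0,0],[0,0,0],[0,0,0],[0,0,0]], "linear": [[0,0,0],[0,0,0],[0,0,0],[0,0,0],[0,0,0],[0,0,0],[0,0,0],[0,0,0]], "gripper": [-1,-1,-1,-1,-1,-1,-1,-1]}}

```text
time: 49.4
position: [0.4729, -0.1144, 0.0789]
ee_rot: [-3.13, 0.269, -0.002]
contact_force: [1.4, 3.9, 6.8]
width: 0.0105
grip_force: 25.0
```

```bash
python3 - <<'E'
import numpy as np
r,b=np.hypot(.194,.018),np.arctan2(.018,.194)
p=None
for th in np.arange(0,.66,.04):
    q=np.array([-r*np.cos(b+th),r*np.sin(b+th)])
    if p is not None: print('%.2f  ty %.3f tz %.3f'%(th,-(q-p)[0]/.04,-(q-p)[1]/.04))
    p=q
E
```

```text
0.04  ty -0.022 tz -0.194
0.08  ty -0.030 tz -0.193
0.12  ty -0.037 tz -0.191
0.16  ty -0.045 tz -0.190
0.20  ty -0.052 tz -0.188
0.24  ty -0.060 tz -0.185
0.28  ty -0.067 tz -0.183
0.32  ty -0.075 tz -0.180
0.36  ty -0.082 tz -0.177
0.40  ty -0.089 tz -0.173
0.44  ty -0.096 tz -0.170
0.48  ty -0.102 tz -0.166
0.52  ty -0.109 tz -0.162
0.56  ty -0.115 tz -0.157
0.60  ty -0.121 tz -0.152
0.64  ty -0.127 tz -0.147
```

Request:
{"name": "servo_tool", "arguments": {"dr": [[0,0,0],[0,0,0],[0,0,0],[0,0,0],[0,0,0],[0,0,0],[0,0,0],[0,0,0]], "linear": [[0,-0.022,-0.194],[0,-0.03,-0.193],[0,-0.037,-0.191],[0,-0.045,-0.19],[0,-0.052,-0.188],[0,-0.06,-0.185],[0,-0.067,-0.183],[0,-0.075,-0.18]], "gripper": [-1,-1,-1,-1,-1,-1,-1,-1]}}

```text
time: 50.4
position: [0.4754, -0.0988, 0.1389]
ee_rot: [-3.129, 0.269, -0.001]
contact_force: [4.8, 4.6, -6.3]
width: 0.01
grip_force: 25.5
```

Request:
{"name": "servo_tool", "arguments": {"dr": [[0,0,0],[0,0,0],[0,0,0],[0,0,0],[0,0,0],[0,0,0],[0,0,0],[0,0,0]], "linear": [[0,-0.082,-0.177],[0,-0.089,-0.173],[0,-0.096,-0.17],[0,-0.102,-0.166],[0,-0.109,-0.162],[0,-0.115,-0.157],[0,-0.121,-0.152],[0,0,0]], "gripper": [-1,-1,-1,-1,-1,-1,-1,-1]}}

```text
time: 51.4
position: [0.48, -0.0705, 0.185]
ee_rot: [-3.129, 0.268, -0.0]
contact_force: [5.1, 3.6, -6.8]
width: 0.0105
grip_force: 25.5
```

```bash
cat > tl.py <<'E'
from h import *
def tiltcheck():
    snap('side','s1');z=load('s1');P=cloud(z);X=P.reshape(-1,3)
    u=np.array([.1712,.9852]);v=np.array([-.9852,.1712]);D=X[:,:2]-[.5054,.0761]
    U=D@u;V=D@v;m=(U<-.01)&(U>-.14)&(abs(V)<.1)&(X[:,2]>.015)&(X[:,2]<.16)
    print(m.sum());A=np.c_[U[m],np.ones(m.sum())];k=np.linalg.lstsq(A,X[m,2],rcond=None)[0];print('slope',k,'tilt',np.arctan(-k[0]))
    cv2.imwrite('pics/s1c.png',cv2.resize(z['im'][180:270,210:330,::-1],None,fx=6,fy=6,interpolation=2))
E
python3 - <<'E'
from tl import *
plan(.4724,-.114,.0773,-.172);print(get_state()['contact_force'],get_state()['width']);tiltcheck()
E
```

```text
t 51.4 pos [ 0.48   -0.0705  0.185 ] yaw -0.171 w 0.0105 turn units 0.01 shift units [-0.    1.1   2.69]
[ 5.09652621  3.60530369 -6.81411279] 0.010527788382473133
1124
slope [-0.55209461  0.04161257] tilt 0.5044499335892147
```

View pics/s1c.png

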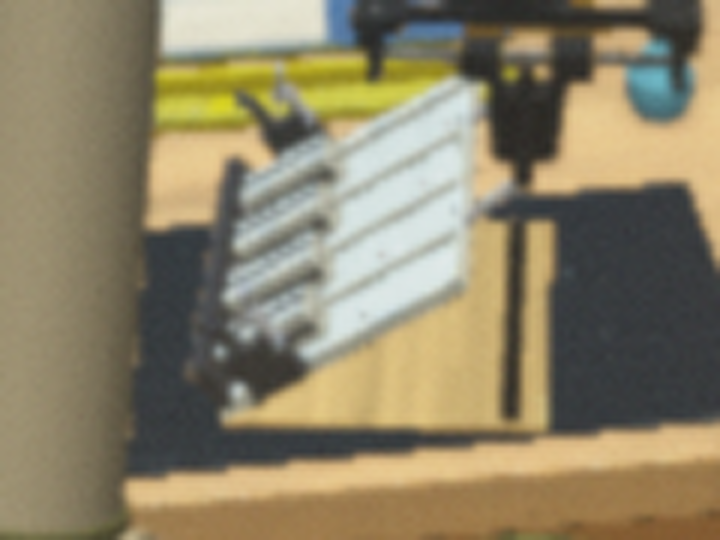

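The tray is tilted about 0.6 with all four bars lined up on the fence (ends around (325,150–330)). Lower it the same way.

Request:
{"name": "servo_tool", "arguments": {"dr": [[0,0,0],[0,0,0],[0,0,0],[0,0,0],[0,0,0],[0,0,0],[0,0,0],[0,0,0]], "linear": [[0,0.121,0.152],[0,0.115,0.157],[0,0.109,0.162],[0,0.102,0.166],[0,0.096,0.17],[0,0.089,0.173],[0,0.082,0.177],[0,0.075,0.18]], "gripper": [-1,-1,-1,-1,-1,-1,-1,-1]}}

```text
time: 52.45
position: [0.4743, -0.1019, 0.131]
ee_rot: [-3.129, 0.269, 0.002]
contact_force: [3.0, 5.8, -3.8]
width: 0.0104
grip_force: 25.2
```

Request:
{"name": "servo_tool", "arguments": {"dr": [[0,0,0],[0,0,0],[0,0,0],[0,0,0],[0,0,0],[0,0,0],[0,0,0],[0,0,0]], "linear": [[0,0.067,0.183],[0,0.06,0.185],[0,0.052,0.188],[0,0.045,0.19],[0,0.037,0.191],[0,0.03,0.193],[0,0.011,0.097],[0,0.011,0.09]], "gripper": [-1,-1,-1,-1,-1,-1,-1,-1]}}

```text
time: 53.45
position: [0.4721, -0.1142, 0.0782]
ee_rot: [-3.129, 0.269, 0.002]
contact_force: [0.4, 6.4, -2.8]
width: 0.0101
grip_force: 25.2
```

Request:
{"name": "servo_tool", "arguments": {"dr": [[0,0,0],[0,0,0],[0,0,0],[0,0,0],[0,0,0],[0,0,0],[0,0,0],[0,0,0]], "linear": [[0,0,0],[0,0,0],[0,0,0],[0,0,0],[0,0,0],[0,0,-0.3],[0,0,-0.7],[0,0,-0.9]], "gripper": [-0.9,-0.8,-0.6,-0.4,-0.3,-0.3,-0.3,-0.3]}}

```text
time: 54.45
position: [0.4724, -0.1145, 0.1559]
ee_rot: [-3.13, 0.269, 0.001]
contact_force: [0.2, -0.0, 0.5]
width: 0.0312
grip_force: 0.0
```

```bash
python3 - <<'E'
from h import *
plan(.4813,-.2933,.0793,-.292);print(get_state()['contact_force'],get_state()['width'])
wbars(.038,.051,.36,.62,-.12,.071);z=load('wb');P=fcloud(z)
cv2.imwrite('pics/w10b.png',z['im'][:,:,::-1])
E
```

```text
t 54.5 pos [ 0.4724 -0.1145  0.1559] yaw -0.172 w 0.0312 turn units 0.80 shift units [1.5  4.22 1.92]
[ 0.20043113 -0.01766324  0.49694619] 0.03122202059343652
W 198 [0.6055 0.0092 0.0448] [0.6059 0.0094] [ 5. 14.] 164.0 deg 2.862
W 5295 [0.553  0.0375 0.0462] [0.5583 0.0374] [64. 93.] 170.1 deg 2.969
W 1758 [0.4761 0.0424 0.0458] [0.4751 0.0467] [53. 25.] 79.7 deg 1.391
W 673 [0.4336 0.0502 0.0451] [0.4316 0.05  ] [44. 13.] 80.7 deg 1.408
```

Request:
{"name": "servo_tool", "arguments": {"dr": [[0,0,0],[0,0,0.8],[0,0,0],[0,0,0],[0,0,0],[0,0,0],[0,0,0],[0,0,0]], "linear": [[0,0,-0.9],[0,0,-0.9],[0.3,0.844,0],[0.3,0.844,0],[0.3,0.844,0],[0.3,0.844,0],[0.3,0.844,0],[0,0,0]], "gripper": [-0.3,-0.3,-0.3,-0.3,-0.3,-0.3,-0.3,-0.3]}}

```text
time: 55.5
position: [0.4813, -0.2954, 0.2269]
ee_rot: [3.107, -0.46, 0.001]
contact_force: [0.7, 0.4, -1.0]
width: 0.0306
grip_force: 0.0
```

```bash
python3 - <<'E'
from h import *
plan(.4813,-.2933,.0793,-.292)
snap('wrist','w11');z=load('w11');P=fcloud(z);X=P.reshape(-1,3);ok=z['d'].ravel()>0
a=np.array([np.cos(.292),-np.sin(.292)]);b=np.array([a[1],-a[0]]);D=X[:,:2]-[.4813,-.2933];t=D@a;n=D@b
m=ok&(abs(n)<.014)&(X[:,2]>.025)&(X[:,2]<.06);h,e=np.histogram(t[m],np.arange(-.14,.15,.01));print(list(zip(e.round(2),h)))
mm=m&(t>-.1)&(t<.11)&(X[:,2]>.034)&(abs(n)<.0075);print('end',t[m].max(),'slope n(t)',np.polyfit(t[mm],n[mm],1),'z',np.median(X[mm,2]))
c=z['im'][40:180,220:340,::-1];cv2.imwrite('pics/c3.png',cv2.resize(c,None,fx=4.2,fy=4.2,interpolation=2))
E
```

```text
t 55.5 pos [ 0.4813 -0.2954  0.2269] yaw -0.294 w 0.0306 turn units -0.01 shift units [-0.01 -0.05  3.69]
[(np.float64(-0.14), np.int64(0)), (np.float64(-0.13), np.int64(67)), (np.float64(-0.12), np.int64(180)), (np.float64(-0.11), np.int64(95)), (np.float64(-0.1), np.int64(100)), (np.float64(-0.09), np.int64(101)), (np.float64(-0.08), np.int64(107)), (np.float64(-0.07), np.int64(197)), (np.float64(-0.06), np.int64(268)), (np.float64(-0.05), np.int64(125)), (np.float64(-0.04), np.int64(137)), (np.float64(-0.03), np.int64(146)), (np.float64(-0.02), np.int64(144)), (np.float64(-0.01), np.int64(150)), (np.float64(0.0), np.int64(153)), (np.float64(0.01), np.int64(160)), (np.float64(0.02), np.int64(158)), (np.float64(0.03), np.int64(164)), (np.float64(0.04), np.int64(165)), (np.float64(0.05), np.int64(316)), (np.float64(0.06), np.int64(305)), (np.float64(0.07), np.int64(174)), (np.float64(0.08), np.int64(169)), (np.float64(0.09), np.int64(167)), (np.float64(0.1), np.int64(164)), (np.float64(0.11), np.int64(167)), (np.float64(0.12), np.int64(242)), (np.float64(0.13), np.int64(129)), (np.float64(0.14), np.int64(0))]
end 0.1348544889596049 slope n(t) [0.00111138 0.00057183] z 0.03877532860583579
```

View pics/c3.png

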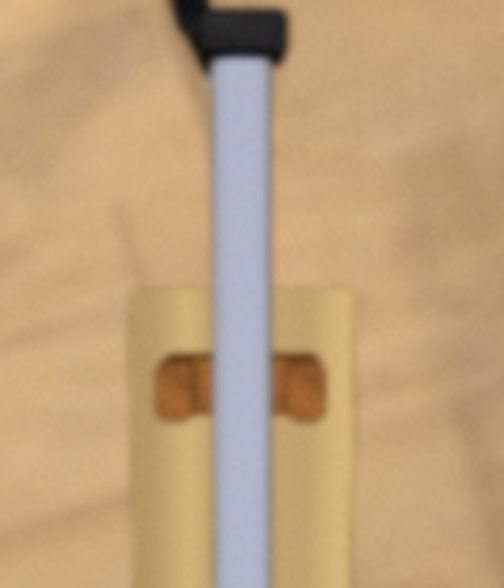

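Far block spans about (245,12)–(245,60) in the crop; rod ends are at t=-0.127/+0.135, so the rod's middle is about +4 mm. Gripping there.

Request:
{"name": "servo_tool", "arguments": {"dr": [[0,0,0],[0,0,0],[0,0,0],[0,0,0],[0,0,0],[0,0,0],[0,0,0],[0,0,0]], "linear": [[0.08,-0.04,0.5],[0,0,0.9],[0,0,0.9],[0,0,0.8],[0,0,0.4],[0,0,0.19],[0,0,0],[0,0,0]], "gripper": [-0.3,-0.3,-0.3,-0.3,-0.3,-0.3,-0.3,-0.8], "grip_force": 55}}

```text
time: 56.55
position: [0.4854, -0.2931, 0.08]
ee_rot: [3.107, -0.456, 0.002]
contact_force: [0.6, 0.7, 0.1]
width: 0.0228
grip_force: 0.0
```

Request:
{"name": "servo_tool", "arguments": {"dr": [[0,0,0],[0,0,0],[0,0,0],[0,0,0],[0,0,0],[0,0,0],[0,0,0],[0,0,0]], "linear": [[0,0,0],[0,0,0],[0,0,0],[0,0,0],[0,0,-0.2],[0,0,-0.5],[0,0,-0.7],[0,0,-0.8]], "gripper": [-1,-1,-1,-1,-1,-1,-1,-1]}}

```text
time: 57.55
position: [0.4848, -0.2926, 0.1677]
ee_rot: [-3.107, 0.456, 0.002]
contact_force: [0.4, -1.0, -2.6]
width: 0.01
grip_force: 54.8
```

Request:
{"name": "servo_tool", "arguments": {"dr": [[0,0,0],[0,0,0],[0,0,0],[0,0,0],[0,0,0],[0,0,0],[0,0,0],[0,0,0]], "linear": [[0,0,-0.8],[0,0,-0.5],[0,0,0],[0,0,0],[0,0,0],[0,0,0],[0,0,0],[0,0,0]], "gripper": [-1,-1,-1,-1,-1,-1,-1,-1]}}

```text
time: 58.55
position: [0.4851, -0.2929, 0.2189]
ee_rot: [-3.108, 0.456, 0.0]
contact_force: [0.1, 1.2, -1.8]
width: 0.0099
grip_force: 54.8
```

```bash
cat >> h.py <<'E'
def heldrod():
    s,p,a,Rm=tool();snap('wrist','wr');z=load('wr');P=fcloud(z);X=P.reshape(-1,3)
    d=X-(p+.0453*Rm[:,2]);lx=d@Rm[:,0];ly=d@Rm[:,1];lz=d@Rm[:,2]
    m=(z['d'].ravel()>0)&(abs(ly)<.014)&(abs(lz)<.06)&(lx>.03)&(lx<.16);mm=m&(lx<.115)&(abs(ly)<.005)
    print('lz(lx): slope,at0',np.polyfit(lx[mm],lz[mm],1).round(4),'ly(lx)',np.polyfit(lx[mm],ly[mm],1).round(4),'far end lx',np.sort(lx[m])[-15:].mean().round(4))
E
python3 - <<'E'
from h import *
plan(.4994,.0416,.2,-.172);print(get_state()['grip_force']);heldrod()
E
```

```text
t 58.5 pos [ 0.4851 -0.2929  0.2189] yaw -0.292 w 0.0099 turn units -0.80 shift units [-1.08 -8.3   0.47]
54.769161343574524
lz(lx): slope,at0 [ 0.0017 -0.0044] ly(lx) [ 0.0012 -0.    ] far end lx 0.125
```

Request:
{"name": "servo_tool", "arguments": {"dr": [[0,0,-0.4],[0,0,-0.4],[0,0,0],[0,0,0],[0,0,0],[0,0,0],[0,0,0],[0,0,0]], "linear": [[0,0,0],[0,0,0],[-0.1,-0.8,0],[-0.11,-0.83,0],[-0.11,-0.83,0],[-0.11,-0.83,0],[-0.11,-0.83,0],[-0.11,-0.83,0]], "gripper": [-1,-1,-1,-1,-1,-1,-1,-1]}}

```text
time: 59.6
position: [0.4932, -0.0923, 0.2191]
ee_rot: [3.13, -0.269, 0.001]
contact_force: [-0.1, 0.3, -1.2]
width: 0.0096
grip_force: 54.8
```

Request:
{"name": "servo_tool", "arguments": {"dr": [[0,0,0],[0,0,0],[0,0,0],[0,0,0],[0,0,0],[0,0,0],[0,0,0],[0,0,0]], "linear": [[-0.11,-0.83,0],[-0.11,-0.83,0],[-0.11,-0.83,0],[-0.1,-0.86,0],[0,0,0.6],[0,0,0.4],[0,0,0],[0,0,0]], "gripper": [-1,-1,-1,-1,-1,-1,-1,-1]}}

```text
time: 60.6
position: [0.4995, 0.0415, 0.1797]
ee_rot: [3.13, -0.269, 0.002]
contact_force: [0.2, 0.6, -0.9]
width: 0.0098
grip_force: 54.8
```

```bash
python3 - <<'E'
from h import *
plan(.4994,.0416,.1089,-.172);heldrod()
z=load('wr');P=fcloud(z);cv2.imwrite('pics/w12b.png',z['im'][:,:,::-1])
E
```

```text
t 60.6 pos [0.4995 0.0415 0.1797] yaw -0.172 w 0.0098 turn units 0.00 shift units [-0.   -0.    1.77]
lz(lx): slope,at0 [ 0.0018 -0.0044] ly(lx) [ 0.0011 -0.    ] far end lx 0.1251
```

View pics/w12b.png

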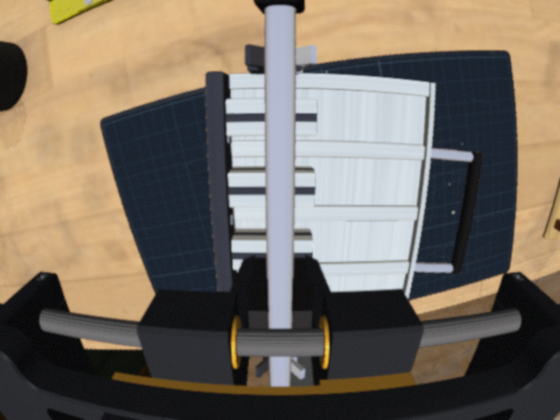

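Rod is level and centred over the clips, far block just at the top edge (278,3); bars sit on the fence. Press down in steps.

Request:
{"name": "servo_tool", "arguments": {"dr": [[0,0,0],[0,0,0],[0,0,0],[0,0,0],[0,0,0],[0,0,0],[0,0,0],[0,0,0]], "linear": [[0,0,0.4],[0,0,0.4],[0,0,0.2],[0,0,0.1],[0,0,0.1],[0,0,0.1],[0,0,0],[0,0,0]], "gripper": [-1,-1,-1,-1,-1,-1,-1,-1]}}

```text
time: 61.65
position: [0.4993, 0.0416, 0.1272]
ee_rot: [3.13, -0.269, 0.0]
contact_force: [0.6, 0.3, -1.0]
width: 0.0101
grip_force: 54.8
```

```bash
python3 - <<'E'
from h import *
plan(.4994,.0416,.1089,-.172);print(get_state()['torque'].round(2));heldrod()
E
```

```text
t 61.6 pos [0.4993 0.0416 0.1272] yaw -0.171 w 0.0101 turn units 0.00 shift units [0.   0.   0.46]
[ 0.05 -0.   -0.02]
lz(lx): slope,at0 [ 0.0028 -0.0045] ly(lx) [ 0.0016 -0.0001] far end lx 0.1252
```

Request:
{"name": "servo_tool", "arguments": {"dr": [[0,0,0],[0,0,0],[0,0,0],[0,0,0],[0,0,0],[0,0,0],[0,0,0],[0,0,0]], "linear": [[0,0,0.08],[0,0,0.08],[0,0,0.08],[0,0,0.08],[0,0,0.08],[0,0,0.08],[0,0,0],[0,0,0]], "gripper": [-1,-1,-1,-1,-1,-1,-1,-1]}}

```text
time: 62.7
position: [0.4992, 0.0416, 0.1075]
ee_rot: [-3.13, 0.269, 0.001]
contact_force: [1.8, 3.7, -6.1]
width: 0.0096
grip_force: 54.7
```

```bash
python3 - <<'E'
from h import *
plan(.4994,.0416,.1089,-.172);print(get_state()['torque'].round(2));heldrod()
E
```

```text
t 62.7 pos [0.4992 0.0416 0.1075] yaw -0.172 w 0.0096 turn units 0.00 shift units [ 0.01  0.   -0.04]
[ 0.38 -0.53  0.01]
lz(lx): slope,at0 [-0.0122 -0.0041] ly(lx) [ 0.0032 -0.0001] far end lx 0.1253
```

Request:
{"name": "servo_tool", "arguments": {"dr": [[0,0,0],[0,0,0],[0,0,0],[0,0,0],[0,0,0],[0,0,0],[0,0,0],[0,0,0]], "linear": [[0,0,0],[0,0,0],[0,0,0],[0,0,0],[0,0,-0.3],[0,0,-0.7],[0,0,-0.9],[0,0,-0.9]], "gripper": [-0.8,-0.6,-0.45,-0.45,-0.45,-0.45,-0.45,-0.45]}}

```text
time: 63.75
position: [0.499, 0.0416, 0.2218]
ee_rot: [3.13, -0.269, 0.001]
contact_force: [0.6, -0.1, -0.1]
width: 0.0241
grip_force: 0.0
```

Request:
{"name": "servo_tool", "arguments": {"dr": [[0,0,0],[0,0,0],[0,0,0],[0,0,0],[0,0,0],[0,0,0],[0,0,0],[0,0,0]], "linear": [[-0.7,0.5,-0.3],[0,0,0],[0,0,0],[0,0,0],[0,0,0],[0,0,0],[0,0,0],[0,0,0]], "gripper": [-0.45,-0.45,-0.45,-0.45,-0.45,-0.45,-0.45,-0.45]}}

```text
time: 64.75
position: [0.4682, 0.0267, 0.2318]
ee_rot: [-3.13, 0.269, 0.0]
contact_force: [0.4, 0.2, -0.3]
width: 0.024
grip_force: 0.0
```

```bash
cat >> h.py <<'E'
def seatcheck(fn,c=(.4994,.0416)):
    snap('wrist',fn);z=load(fn);P=fcloud(z);X=P.reshape(-1,3);ok=z['d'].ravel()>0
    u=np.array([.1712,.9852]);v=np.array([-.9852,.1712]);D=X[:,:2]-c;U=D@u;V=D@v
    m=ok&(abs(U)<.009)&(X[:,2]>.05)&(X[:,2]<.085)
    for lo in np.arange(-.14,.14,.02):
        k=m&(V>lo)&(V<lo+.02)&(abs(U)<.006)
        if k.sum()>10: print('v %.2f n %d u %.4f ztop %.4f'%(lo,k.sum(),np.median(U[k]),np.percentile(X[k,2],70)))
    kk=m&(abs(V)<.1);print('z(v)',np.polyfit(V[kk],X[kk,2],1).round(4),'u(v)',np.polyfit(V[kk],U[kk],1).round(4),'far',V[m].min().round(4))
    return z,P
E
python3 - <<'E'
from h import *
plan(.4994,.0416,.2,-.172);z,P=seatcheck('w13')
im=z['im'][:,:,::-1]
cv2.imwrite('pics/w13b.png',cv2.resize(im,(800,600),interpolation=2))
E
```

```text
t 64.8 pos [0.4682 0.0267 0.2318] yaw -0.171 w 0.0240 turn units 0.00 shift units [ 0.7  -0.5   0.79]
v -0.14 n 240 u -0.0003 ztop 0.0709
v -0.12 n 366 u -0.0004 ztop 0.0682
v -0.10 n 378 u -0.0004 ztop 0.0674
v -0.08 n 389 u -0.0004 ztop 0.0675
v -0.06 n 393 u -0.0004 ztop 0.0673
v -0.04 n 386 u -0.0008 ztop 0.0674
v -0.02 n 359 u -0.0007 ztop 0.0673
v 0.00 n 354 u -0.0003 ztop 0.0674
v 0.02 n 342 u -0.0006 ztop 0.0674
v 0.04 n 311 u -0.0003 ztop 0.0674
v 0.06 n 210 u -0.0019 ztop 0.0671
v 0.08 n 135 u -0.0034 ztop 0.0675
v 0.10 n 133 u -0.0030 ztop 0.0720
v 0.12 n 104 u -0.0016 ztop 0.0711
z(v) [-0.0004  0.0664] u(v) [-0.0039 -0.0009] far -0.1313
```

View pics/w13b.png

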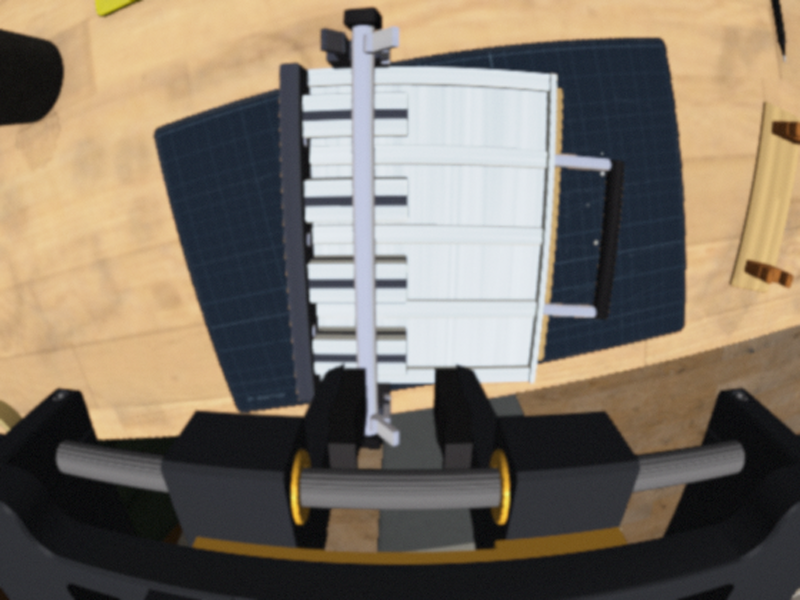

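The rod lies level at seat height end to end (top 67.4 mm). The bars are in a row on the fence, with their free ends all at column ≈406. Handing in.

```bash
python3 -c "
from bench import *
print(hand_in())"
```

```text
the job is handed in; nothing more can be done
None
```

I handed the job in at about 65 s of the 210 s allowed; I got no verdict back. In the last wrist image all four bars are on the fence, the tray looks flat, and the rod sits level at seat height across both clips, though I judged the jaws closed from the rod's height only.

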